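Load the egg cooker and set its dial

ROBOT

A 7-joint arm with a two-finger parallel gripper is mounted at the origin on the work surface. World frame = base frame: x ahead of the robot, y to its left, z up, the work surface at z = 0. Lengths are in m, angles in rad, forces in N, time in s.
With the tool pointing down it reaches from about 0.4 to 0.875 m from the base axis. Payload 6.5 kg.
Tool frame: the origin (TCP) lies between the finger pads; the fingertips stand 11 mm ahead of it and the grasp point (between the pads) lies 8 mm behind it; z points along the fingers, y is the direction in which the jaws open and shut (so a half turn about z gives the same grasp; the last joint's range is limited). The gripper opens to 88 mm and grips with 3 to 60 N. Pads are 18 mm wide; open, the fingers measure 123 mm over their backs; the gripper's body (75 mm by 187 mm) begins 45 mm behind the grasp point.
Start: joints at [-1.351, 0.536, -0.004, 1.538, 0.003, 1.067, -0.071], TCP at [0.183, 0.624, 0.25] pointing down, gripper open.
Joint ranges: [-2.7, 2.7], [-0.37, 2.16], [-1.27, 1.26], [0.24, 2.4], [-1.31, 4.45], [0.19, 1.91], [-2.76, 2.76]. Speed limits (rad/s): [2.39, 2.39, 3.14, 3.14, 3.14, 3.14, 3.14].

INTERFACE

Orientations are given as a unit quaternion [x, y, z, w].
In Python, from rig import manip gives the robot as it stands. The module is installed in compiled form; this text tells all that it offers.
- The arm moves only by the tool move_arm, never from a script. Its argument "motion" is a list of rows, each an object with "translation": the shift along the world's x, y, z in m, a list of three; "delta_rot": the turn, a rotation vector about the world's x, y, z in degrees, a list of three; "fingers": the finger opening in m, from 0 to 0.0881. In form: [{"translation": [dx, dy, dz], "delta_rot": [ax, ay, az], "fingers": fingers}, ...]. A call has 1 to 12 rows; each row is the pose to reach, as a shift and turn from the pose commanded when the call began; what a row does not reach only later rows make up. A row lasts 1/10 s, in which the tool goes at most 50 mm and 8.59 degrees, less where a joint would pass 70% of its speed; a pose out of reach is approached as far as the arm can. A call with a gripper value outside its range is refused whole. The fingers move at their own pace and stop on an object; "squeeze" is the grip in N (left out, the last holds). Time passes only in rows, so rows that repeat a pose let the fingers close. It gives the time, the measured TCP pose, the force and the opening at its end, in the units of the state.
- manip.sense(): the state, without advancing time (a new reading comes with each control period).
- manip.capture(name): name is "scene" or "top"; returns (picture, depth): 400x640x3 uint8, red, green, blue; 400x640 float32, m along the optical axis (not along the pixel's ray), 0 where there is no reading.
- manip.camera_params(name): a dict with "fov_y" (degrees; the focal length in pixels is half the picture's height over the tangent of half this angle, whatever the lens; pixels are square), "cx", "cy" (the principal point, pixels), "R" (3x3) and "t" (3): a world point X has camera coordinates R X + t. Camera axes: x right, y down, z forward; pixel columns grow to the right and rows downward; lengths in m; the calibration is good to about 2 mm. A picture is of the moment at which its call begins. camera_params takes no time and is no camera call.
- manip.finish_job(): hands the job in, once; it reports no verdict.
The state is a dict: "t": time; "joint_positions": joint angles; "qd": joint speeds; "effort": joint torques, N m; "position": TCP position; "orientation": TCP orientation; "contact_force": force on the tool from outside, world axes, zero at the start; "wrist_torque": the same for the moment, N m; "grip_width": finger opening in m.
Only numpy, scipy, OpenCV 4.12 (cv2) and the standard library are available. Lean on these libraries where they do the work, as an engineer would, in place of code of your own. Each camera call takes 0.05 s, during which the arm holds its last target. There are 200 camera calls.

TASK

Get the egg cooker going: press the washed dial knob fully down on its square spindle so that its pointer agrees with the dial (spindle at off, pointer at the white dot), and stand every egg from the wooden rack, blunt end up, in a cup of the cooker, gently, letting it settle before you let go: no hard squeezing, no dropping. When all the eggs are in, put the clear dome on so that it sits flat on its ledge; only then turn the knob clockwise to the yellow dot. Leave the other things on the worktop where they are.

Things in the scene. Friction and masses are not known exactly. Their poses are not given: they have to be found in the camera images.
- cooker: white egg cooker, fixed; origin on the worktop under the centre of its round basin, z up. Basin 200 mm wide with a flat ledge 36 mm up; inside it a steel tray 172 mm wide, top 42 mm up, carries six cups in a ring of 62 mm radius. On its own -x side stands a control pod 84 x 80 mm (x from -199 to -115), deck 75 mm up, dial centre at x = -157 mm
- spindle_top (a point): top centre of the brass square spindle at the dial's centre: 12 mm square, 12 mm tall (top 3 mm only 10 mm square, as a lead-in); its foot is on the pod's deck. Its faces are parallel to the point's x and y axes, which turn with it; at off they are square to the cooker and x points to the white dot
- spindle (a joint): turn of the spindle, rad: 0 = off (white dot), where it starts; grows clockwise seen from above; 2.094 = yellow dot; stops at 0 and 3.3. It needs 0.04 N m to turn and stays where it is left
- yellow_dot (a point): centre of the yellow dot on the dial plate (a black disc on the deck). Four dots 7 mm wide lie 31 mm from the dial's centre: white (off) towards the cooker's +y, then clockwise seen from above green at 60, yellow at 120, red at 180 deg
- off_dot (a point): centre of the white off dot on the dial plate
- knob: loose black knob, round, 42 mm wide, 30 mm tall, 50 g, standing bore down; origin at the centre of its underside. Square bore 13.2 mm wide, 14 mm deep, sides parallel to its x and y; white pointer line on top along its +x. Home, its underside rests on the deck, with 0.1 rad of play on the spindle. Grip its round side 14 to 30 mm above its underside
- knob_tip (a point): outer end of the knob's white pointer line, 21 mm from its axis, 30 mm above its underside; it is 10 mm from a dot's centre, seen from above, when it points at that dot
- dome: loose clear dome cover, mouth down, grey rim, 188 mm wide (182 inside), 220 g; origin at the centre of its lower rim. Roof 87 mm above the rim; on it a round black grip, head 34 mm wide spanning 97 to 119 mm above the rim, on a 20 mm neck. Seated, its origin is on the basin's axis 36 mm above the cooker's origin, 5 mm play all round the tray
- rack: wooden egg rack, fixed, 140 mm (its x) by 210 mm (its y), top 26 mm above the worktop; origin under its centre. Six round seats at x = -35 and 35, y = -70, 0 and 70 mm; three to five of them hold an egg
- egg1: egg, 44 mm wide (widest 4 mm above its centre), 57 mm tall, 60 g, standing in the rack blunt end up, its centre 37 mm above the worktop (11 mm above the rack's top); origin at its centre, z towards the blunt end. It cracks if gripped with more than 25 N or if it drops more than 8 mm. May be absent
- egg2: another egg just like egg1. May be absent
- egg3: another egg just like egg1. May be absent
- egg4: another egg just like egg1. May be absent
- egg5: another egg just like egg1. May be absent
- cup1 (a point): egg cup 1 of the cooker: where the centre of an egg settled in it lies, 73.5 mm above the worktop. The cup is a steep grey funnel; its rim, 43 mm wide outside, is 11 mm below this point; the egg rests on it 13 to 20 mm below this point. Cups are 62 mm apart
- cup2 (a point): egg cup 2, just like cup1
- cup3 (a point): egg cup 3, just like cup1
- cup4 (a point): egg cup 4, just like cup1
- cup5 (a point): egg cup 5, just like cup1
- cup6 (a point): egg cup 6, just like cup1
- beaker: clear measuring beaker with blue marks, 46 mm across, 62 mm tall, bystander, to be left alone; origin under its centre
- salt: white salt shaker, 42 mm across, 63 mm tall, bystander; origin under its centre
- pepper: white pepper shaker with a brown top, 42 mm across, 63 mm tall, bystander; origin under its centre

How it is judged:
By the outcome, as a careful person would: the job done as asked, in the order asked, and still so for the second after the job is handed in, with the robot touching nothing.
Of egg1, egg2, egg3, egg4, egg5 only 3 to 5 are there at a start; the rules pass over those that are not, and their reading is None.
At some moment in a run one of knob, dome may be knocked a few centimetres aside while the robot is not near it.
It also fails if it takes over 210 s, if anything falls off the work surface, if the arm or the gripper's body presses on something with over 40 N, if the wrist force passes 120 N, or if a joint passes its speed limit or range.

## Working session

There is one attempt and no reset: what is moved stays moved. The work goes in short steps, Python scripts to look and compute and a tool call to move; the robot and the scene stay as the last step left them, time stands still between calls to the robot, and variables do not carry over. Pictures are saved under pics/ and viewed, about 12 in all and at most 16, crops included, and the job is handed in when it is done.

Besides the shell and the picture viewer there is one more tool, called after "Request:" by a JSON object that holds its "name" and its "arguments", one argument or row to a line. move_arm: Moves the arm, as the interface text tells. Its arguments: {"type":"object","properties":{"motion":{"type":"array","items":{"type":"object","properties":{"translation":{"type":"array","items":{"type":"number"}},"delta_rot":{"type":"array","items":{"type":"number"}},"fingers":{"type":"number"}}}},"squeeze":{"type":"number"}},"required":["motion"]}

```bash
ls; mkdir -p pics; cat > h.py <<'E'
import numpy as np, cv2
from rig import manip
def cap(n,save=None):
    im,d=manip.capture(n)
    if save: cv2.imwrite(f'pics/{save}.png',im[:,:,::-1])
    return im,d
def K(n):
    p=manip.camera_params(n); f=200/np.tan(np.radians(p['fov_y']/2))
    return f,p['cx'],p['cy'],np.array(p['R']),np.array(p['t'])
def ray(n,u,v):
    f,cx,cy,R,t=K(n); d=np.stack([(np.asarray(u)-cx)/f,(np.asarray(v)-cy)/f,np.ones_like(np.asarray(u,float))],-1)
    return -R.T@t, d@R
def onz(n,u,v,z):
    c,d=ray(n,u,v); s=(z-c[2])/d[...,2]; return c+d*s[...,None]
def pts(n,d):
    v,u=np.mgrid[:400,:640]; c,r=ray(n,u,v); return c+r*d[...,None]
def proj(n,X):
    f,cx,cy,R,t=K(n); q=np.asarray(X)@R.T+t; return np.stack([f*q[...,0]/q[...,2]+cx,f*q[...,1]/q[...,2]+cy],-1)
E
python3 - <<'E'
from h import *
for n in('scene','top'):
    cap(n,n+'0'); p=manip.camera_params(n); print(n,p, -np.array(p['R']).T@p['t'])
s=manip.sense(); print(s)
E
```

```text
pics
scene {'fov_y': 55.62310180071824, 'cx': 319.7568398733736, 'cy': 204.46272989839997, 'R': array([[-0.19891635,  0.98001243, -0.00281386],
       [ 0.57679075,  0.11475087, -0.8087921 ],
       [-0.79230343, -0.16250498, -0.58808793]]), 't': array([ 0.10323913, -0.27134185,  1.42225815])} [1.30390343 0.16108512 0.6172442 ]
top {'fov_y': 54.5629570073746, 'cx': 320.8776368833796, 'cy': 200.46951466085483, 'R': array([[ 0.01098657, -0.99993542,  0.00290596],
       [-0.99267026, -0.01125644, -0.12032895],
       [ 0.12035389, -0.00156266, -0.99272982]]), 't': array([0.01841044, 0.56939377, 1.06095658])} [0.43732774 0.02647651 1.12170429]
{'t': 0.1, 'joint_positions': array([-1.3511773 ,  0.53710756, -0.00443304,  1.53871779,  0.00260983,
        1.0673264 , -0.07125988]), 'qd': array([ 0.00057245, -0.00060659,  0.00014816, -0.00143556, -0.00104138,
        0.00063368,  0.00019503]), 'effort': array([ 2.00168164e-03, -5.72077560e+01,  9.93479267e-01, -2.52231216e+01,
       -5.62306785e-02,  1.33988520e-02,  4.04030789e-05]), 'position': array([0.18313244, 0.62312548, 0.24893767]), 'orientation': array([ 1.42417752e-01,  9.89806335e-01, -7.75254460e-04, -4.76881953e-05]), 'contact_force': array([ 0.67900259, -1.04242297,  0.24990593]), 'wrist_torque': array([-0.01331765,  0.03389576,  0.00743525]), 'grip_width': 0.08784660486256081}
```

View pics/top0.png

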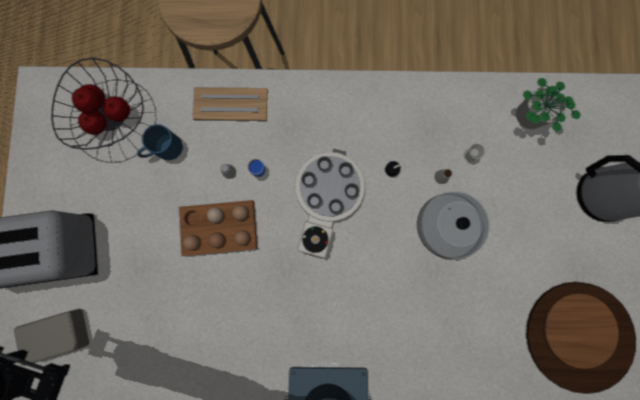

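View pics/scene0.png

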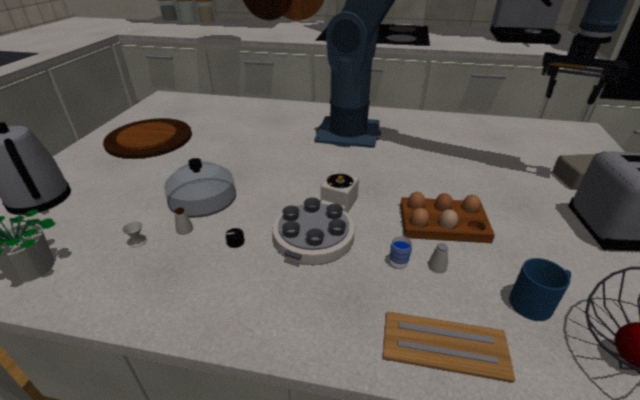

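The top view shows the cooker at (330,187) with its pod below at (316,238). The loose knob is at (393,168), the dome at (452,225), and the rack at (218,228) with five eggs; its upper-left seat is empty. Next I measure them.

```bash
python3 - <<'E'
from h import *
im,d=cap('top'); P=pts('top',d); Z=P[...,2]
im2,d2=cap('scene')
crop=cv2.resize(im[140:270,170:500][:,:,::-1],None,fx=2.4,fy=2.4,interpolation=cv2.INTER_CUBIC)
crop2=cv2.resize(im2[155:285,110:500][:,:,::-1],None,fx=2.05,fy=2.05,interpolation=cv2.INTER_CUBIC)
a=np.zeros((600,800,3),np.uint8); a[:crop.shape[0],:crop.shape[1]]=crop; a[320:320+crop2.shape[0],:crop2.shape[1]]=np.clip(crop2*1.3,0,255); cv2.imwrite('pics/c1.png',a)
print('table z',np.median(Z[280:330,380:480]), np.median(Z[100:130,300:400]))
# objects above table by depth
m=((Z>0.015)&(d>0)&(d<1.3)).astype(np.uint8); m[:, :170]=0; m[270:]=0; m[:70]=0; m[:,560:]=0
n,l,st,c=cv2.connectedComponentsWithStats(m)
for i in range(1,n):
    if st[i,4]>15:
        q=P[l==i]; print(st[i],c[i].round(1),'xy',q[:,:2].mean(0).round(3),'rng',q.min(0).round(3),q.max(0).round(3))
E
```

```text
table z -0.00046082391244817167 -0.00038628534443452267
[ 517   78   43   54 1596] [540.7 106. ] xy [ 0.834 -0.582] rng [ 0.758 -0.642  0.015] [ 0.91  -0.523  0.122]
[201  95  18   6  34] [208.6  96.4] xy [0.878 0.361] rng [0.867 0.332 0.015] [0.883 0.384 0.02 ]
[251  94   7   5  17] [253.6  96.1] xy [0.881 0.228] rng [0.875 0.217 0.015] [0.888 0.236 0.019]
[200 105  19   7  52] [208.7 108.3] xy [0.842 0.359] rng [0.833 0.332 0.015] [0.851 0.385 0.019]
[219 107  17   6  33] [228.2 109.1] xy [0.84  0.301] rng [0.832 0.281 0.015] [0.847 0.328 0.019]
[170 131  11  28 225] [174.1 144.8] xy [0.721 0.441] rng [0.69  0.434 0.017] [0.757 0.464 0.095]
[469 143  16  16 199] [476.1 150.7] xy [ 0.717 -0.418] rng [ 0.693 -0.437  0.015] [ 0.738 -0.392  0.052]
[ 295  149   70  109 4903] [326.3 196.9] xy [0.579 0.01 ] rng [ 0.412 -0.097  0.015] [0.72  0.099 0.09 ]
[247 158  18  19 260] [255.5 167.2] xy [0.66 0.21] rng [0.637 0.188 0.015] [0.684 0.232 0.066]
[385 161  15  15 182] [392.2 167.9] xy [ 0.666 -0.179] rng [ 0.646 -0.199  0.016] [ 0.687 -0.159  0.035]
[220 164  15  14 159] [226.7 170.1] xy [0.651 0.291] rng [0.636 0.277 0.015] [0.672 0.314 0.068]
[436 169  16  14 166] [443.2 175.1] xy [ 0.644 -0.32 ] rng [ 0.629 -0.337  0.015] [ 0.664 -0.307  0.066]
[ 418  191   72   68 3823] [453.4 224.8] xy [ 0.502 -0.334] rng [ 0.412 -0.44   0.015] [ 0.598 -0.251  0.123]
[ 178  200   78   56 3527] [217.6 228.1] xy [0.488 0.313] rng [0.412 0.208 0.016] [0.57  0.431 0.07 ]
```

View pics/c1.png

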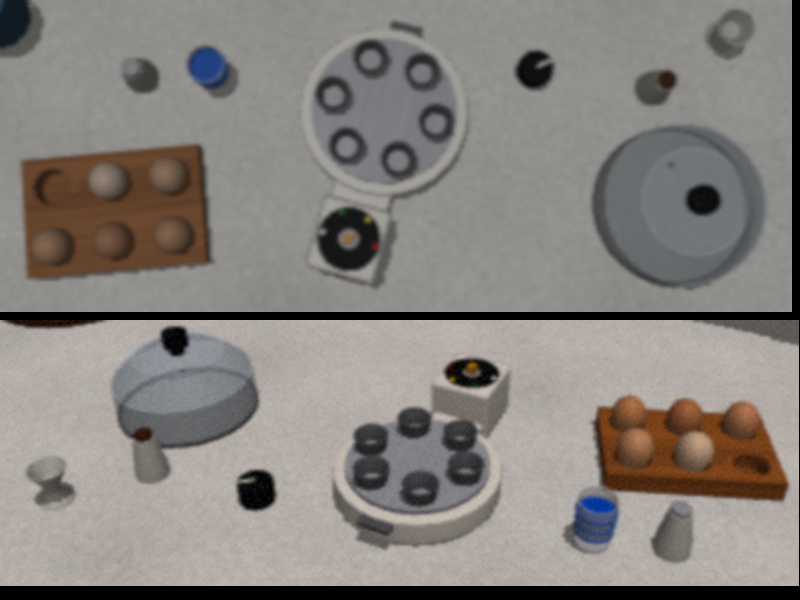

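The white dot faces left (+y) and the knob pointer faces right and slightly up. All five eggs look upright. Now precise fits.

```bash
cat >> h.py <<'E'
def circ(q):
    A=np.c_[2*q[:,:2],np.ones(len(q))]; s=np.linalg.lstsq(A,(q[:,:2]**2).sum(1),rcond=None)[0]
    return s[:2],np.sqrt(s[2]+s[0]**2+s[1]**2)
def blobs(m,amin=4):
    n,l,st,c=cv2.connectedComponentsWithStats(m.astype(np.uint8)); return [(st[i,4],c[i],l==i) for i in range(1,n) if st[i,4]>=amin]
E
cat > m1.py <<'E'
from h import *
for n in('top','scene'):
    ims=[];ds=[]
    for k in range(4):
        im,d=cap(n); ims.append(im.astype(float)); ds.append(d)
    im=np.mean(ims,0); d=np.median(ds,0); P=pts(n,d); Z=P[...,2]
    hsv=cv2.cvtColor(im.astype(np.uint8),cv2.COLOR_RGB2HSV).astype(int)
    print('==',n)
    np.savez(f'{n}.npz',im=im,d=d)
    B=lambda x0,x1,y0,y1,z0,z1:(P[...,0]>x0)&(P[...,0]<x1)&(P[...,1]>y0)&(P[...,1]<y1)&(Z>z0)&(Z<z1)
    for a,c,m in sorted(blobs(B(.5,.75,-.12,.12,.055,.075),8),key=lambda b:b[1][0]): 
        print('cup',a,c.round(1),P[m].mean(0).round(4), [round(float(v),4) for v in np.r_[circ(P[m])]] if 0 else np.r_[circ(P[m])].round(4) if False else circ(P[m])[0].round(4),circ(P[m])[1].round(4))
    m=B(.35,.75,-.15,.15,.07,.08); print('deck',m.sum(),cv2.minAreaRect((P[m][:,:2]*1000).astype(np.float32)))
    m=B(.5,.75,-.15,.15,.028,.04); q=P[m]; print('ledge circ',m.sum(),circ(q))
    for a,c,m in blobs(B(.38,.6,.18,.45,.045,.08),8):
        q=P[m]; 
        A=np.c_[2*q,np.ones(len(q))]; s=np.linalg.lstsq(A,(q**2).sum(1),rcond=None)[0]
        print('egg',a,c.round(1),q.mean(0).round(4),'top',np.percentile(q[:,2],95).round(4),'sph',s[:3].round(4))
    m=B(.38,.6,.18,.45,.02,.03); print('rack',cv2.minAreaRect((P[m][:,:2]*1000).astype(np.float32)))
    m=B(.6,.73,-.23,-.13,.024,.04); q=P[m]; print('knob top',m.sum(),q.mean(0),circ(q) ,cv2.minEnclosingCircle((q[:,:2]*1000).astype(np.float32)))
    m=B(.35,.65,-.5,-.2,.105,.13); q=P[m]; print('grip',m.sum(),q.mean(0),np.percentile(q[:,2],[5,50,95]),cv2.minEnclosingCircle((q[:,:2]*1000).astype(np.float32)))
    m=B(.35,.65,-.5,-.2,.08,.095); q=P[m]; print('roof',m.sum(),q.mean(0) if len(q) else 0)
    roi=B(.36,.53,-.05,.09,.068,.095)
    for nm,mm in dict(white=(hsv[...,2]>120)&(hsv[...,1]<60),green=(hsv[...,0]>40)&(hsv[...,0]<85)&(hsv[...,1]>80),yellow=(hsv[...,0]>22)&(hsv[...,0]<35)&(hsv[...,1]>110),brass=(hsv[...,0]>8)&(hsv[...,0]<=24)&(hsv[...,1]>90),red=((hsv[...,0]<8)|(hsv[...,0]>172))&(hsv[...,1]>110)).items():
        for a,c,m in blobs(mm&roi,2): print(nm,a,c.round(1),onz(n,*c,.0757).round(4))
E
python3 m1.py
```

```text
== top
cup 78 [307.6 178.1] [0.6283 0.0623 0.0601] [0.6268 0.0618] 0.0183
cup 23 [309.8 222.9] [0.5031 0.0542 0.0723] [0.4944 0.0538] 0.0136
cup 86 [313.6 199.6] [0.5681 0.0449 0.0602] [0.567  0.0451] 0.0184
cup 85 [323.9 162.5] [0.6729 0.0176 0.06  ] [0.671 0.018] 0.0182
cup 87 [335.3 205.6] [ 0.5523 -0.015   0.06  ] [ 0.5513 -0.0146] 0.0183
cup 81 [345.3 168.4] [ 0.6569 -0.0423  0.0601] [ 0.6552 -0.0416] 0.0183
cup 83 [351.1 189.7] [ 0.597  -0.0585  0.0602] [ 0.5958 -0.0582] 0.0183
deck 874 ((459.13629150390625, 40.724151611328125), (79.05715942382812, 82.87347412109375), 75.6141357421875)
ledge circ 1245 (array([0.60953868, 0.00201678]), np.float64(0.09132901986356715))
egg 181 [238.9 212.1] [0.5315 0.2501 0.0576] top 0.0645 sph [0.5324 0.2528 0.0446]
egg 181 [213.8 214.5] [0.5241 0.3187 0.0575] top 0.065 sph [0.5251 0.3223 0.045 ]
egg 185 [240.6 237.3] [0.4626 0.2429 0.0575] top 0.0651 sph [0.4628 0.2453 0.0449]
egg 185 [215.2 239.8] [0.455  0.3119 0.0577] top 0.0647 sph [0.4554 0.3149 0.0451]
egg 186 [190.  242.1] [0.448  0.3804 0.0575] top 0.0646 sph [0.4482 0.3845 0.045 ]
rack
[... 2001 characters left out ...]
02974031] (array([ 0.6680515 , -0.17937238]), np.float64(0.015252663861796537)) ((666.8760986328125, -180.10560607910156), 20.580116271972656)
grip 120 [ 0.50911753 -0.34117812  0.11576035] [0.10608061 0.11817199 0.12053231] ((504.0492858886719, -343.7311706542969), 17.337942123413086)
roof 900 [ 0.51665476 -0.33755642  0.08684419]
white 12 [333.5 172.6] [0.4211 0.0188 0.0757]
white 29 [354.8 178.7] [0.4412 0.0801 0.0757]
white 108 [335.5 187.4] [0.4926 0.0364 0.0757]
green 11 [341.3 185.3] [0.4799 0.0496 0.0757]
yellow 10 [330.5 183. ] [0.4746 0.0201 0.0757]
brass 40 [339.8 177.4] [0.4424 0.0397 0.0757]
brass 12 [330.8 183.2] [0.4757 0.0209 0.0757]
red 9 [330.1 177.9] [0.4499 0.0146 0.0757]
```

Both cameras agree to about 1 mm. That gives a cooker centre of (.611,.002) at yaw −14.4°, and a dial centre of (.459,.041). Next, the knob pointer angle.

```bash
cat >> h.py <<'E'
from scipy.spatial.transform import Rotation as Ro
def psi():
    s=manip.sense(); y=Ro.from_quat(s['orientation']).as_matrix()[:,1]; return s['position'],np.degrees(np.arctan2(y[1],y[0]))
def knobangle(n,im,c,z,r=.0225):
    # bright pixels on knob top -> angle about centre c
    v,u=np.mgrid[:400,:640]; X=onz(n,u,v,z)[...,:2]-c; R=np.hypot(X[...,0],X[...,1]); m=R<r
    g=im.astype(float).mean(-1); b=np.percentile(g[m&(R<.018)],40); w=np.clip(g-b-15,0,None)*(m&(R<.019)&(R>.005))
    mu=(X*w[...,None]).sum((0,1))/w.sum(); a=np.arctan2(X[...,1],X[...,0])
    return mu, np.degrees(np.angle((w*np.exp(1j*a)).sum())), [(u0,v0,round(x[0]*1e3,1),round(x[1]*1e3,1),int(k)) for u0,v0,x,k in zip(u[w>25],v[w>25],X[w>25],w[w>25])]
E
python3 - <<'E'
from h import *
for n in('top','scene'):
    im=np.load(n+'.npz')['im']; print(n,knobangle(n,im,np.array([.6672,-.1800]),.03))
print(psi())
E
```

```text
top (array([ 0.00575798, -0.0099748 ]), np.float64(-61.03560960224345), [(np.int64(388), np.int64(163), np.float64(13.0), np.float64(13.3), 33), (np.int64(397), np.int64(164), np.float64(10.4), np.float64(-12.5), 27), (np.int64(398), np.int64(164), np.float64(10.4), np.float64(-15.4), 54), (np.int64(395), np.int64(165), np.float64(7.4), np.float64(-6.8), 34), (np.int64(396), np.int64(165), np.float64(7.4), np.float64(-9.6), 53), (np.int64(397), np.int64(165), np.float64(7.5), np.float64(-12.5), 64), (np.int64(398), np.int64(165), np.float64(7.5), np.float64(-15.4), 77), (np.int64(394), np.int64(166), np.float64(4.4), np.float64(-3.9), 48), (np.int64(395), np.int64(166), np.float64(4.5), np.float64(-6.7), 74), (np.int64(396), np.int64(166), np.float64(4.5), np.float64(-9.6), 80), (np.int64(397), np.int64(166), np.float64(4.5), np.float64(-12.5), 67), (np.int64(398), np.int64(166), np.float64(4.6), np.float64(-15.3), 54), (np.int64(399), np.int64(166), np.float64(4.6), np.float64(-18.2), 48), (np.int64(395), np.int64(167), np.float64(1.6), np.float64(-6.7), 65), (np.int64(396), np.int6
[... 869 characters left out ...]
t64(233), np.float64(1.9), np.float64(-13.1), 64), (np.int64(229), np.int64(233), np.float64(1.5), np.float64(-10.8), 70), (np.int64(230), np.int64(233), np.float64(1.0), np.float64(-8.4), 68), (np.int64(231), np.int64(233), np.float64(0.5), np.float64(-6.1), 60), (np.int64(226), np.int64(234), np.float64(6.3), np.float64(-16.4), 51), (np.int64(227), np.int64(234), np.float64(5.9), np.float64(-14.0), 34), (np.int64(228), np.int64(234), np.float64(5.4), np.float64(-11.7), 30), (np.int64(229), np.int64(234), np.float64(4.9), np.float64(-9.4), 32), (np.int64(230), np.int64(234), np.float64(4.5), np.float64(-7.0), 27)])
(array([0.1832623 , 0.62361793, 0.24971978]), np.float64(73.62421921323217))
```

```bash
cat >> h.py <<'E'
def lineangle(n,im,c,z,cols,dv):
    # per-column row centroid of bright line, u range cols, rows dv -> line direction on plane z
    g=im.astype(float).mean(-1); pu=[];
    for u in range(*cols):
        col=g[dv[0]:dv[1],u]; w=np.clip(col-np.percentile(col,30)-12,0,None)
        if w.sum()>0: pu.append((u,(w*np.arange(*dv)).sum()/w.sum(),w.sum()))
    pu=np.array(pu); k=np.polyfit(pu[:,0],pu[:,1],1)
    X=onz(n,np.array([cols[0],cols[1]-1.]),np.polyval(k,[cols[0],cols[1]-1.]),z)[:,:2]; e=X[1]-X[0]
    return pu.round(2).tolist(),np.degrees(np.arctan2(e[1],e[0]))
E
python3 - <<'E'
from h import *
im=np.load('top.npz')['im']; print(im[160:176,384:402].mean(-1).astype(int)); print(lineangle('top',im,0,.03,(394,399),(162,170)))
im=np.load('scene.npz')['im'];print(im[226:242,222:248].mean(-1).astype(int)); print(lineangle('scene',im,0,.03,(228,234),(230,236)))
E
```

```text
[[142 141 140 140 138 133 127 125 124 119 122 128 134 139 141 141 141 140]
 [142 142 141 138 128 107  84  72  67  63  66  78  98 118 133 139 141 141]
 [144 143 140 128 103  69  40  24  21  19  20  30  49  75 109 133 141 142]
 [144 141 129 101  64  34  19  16  15  15  15  17  21  41  78 115 136 141]
 [141 132 104  63  30  17  15  16  15  14  19  26  40  59  85 111 131 140]
 [137 117  78  36  16  15  16  16  15  22  42  66  84  96 108 114 124 135]
 [131  98  52  22  14  16  17  15  19  44  79 105 111  99  86  79  94 124]
 [118  78  34  15  15  16  15  17  27  61  92  96  79  57  42  42  78 119]
 [104  57  22  13  14  16  14  16  24  43  57  51  34  20  18  36  80 121]
 [101  52  17  13  16  16  14  17  18  21  22  19  16  15  16  42  87 122]
 [103  57  19  10  13  16  15  16  18  15  16  15  16  15  18  47  93 124]
 [109  66  27   9  13  14  15  15  15  15  16  16  15  15  22  59 106 132]
 [128  92  45  14   7  12  14  15  17  15  16  15  14  18  34  74 116 137]
 [137 111  70  30   9   8  11  13  14  13  13  13  16  29  58  94 126 141]
 [141 129 101  61  26  10   8   9  10  11  12  16 
[... 1483 characters left out ...]
  10   9   8   7   9  10   8  10   7   8   6   3
    4   3   5  45 101 127 134 134]
 [135 133 125  92  45  14   6   8   5   6   6   8   9   9   7   5   5   5
    3   6   6  34  84 118 131 132]
 [134 133 125  98  55  18   1   5   2   6   4   4   6   4   7   8   5   1
    4   4   4  23  68 112 130 134]
 [132 131 126 109  64  21   5   5   1   4   8   6   4   5   3   5   5   0
    6   5   5  24  69 112 132 133]
 [136 134 130 114  71  25   7   3   3   1   4   0   4   4   5   5   3   3
    6   2   3  32  79 116 132 132]]
([[228.0, 232.37, 49.17], [229.0, 233.01, 85.29], [230.0, 232.91, 106.42], [231.0, 232.82, 99.38], [232.0, 232.63, 73.54], [233.0, 232.45, 62.46]], np.float64(103.34951378766195))
```

Request:
{"name": "move_arm", "arguments": {
  "motion": [
    {"translation":[0.1,-0.15,0.05],"delta_rot":[0,0,-40],"fingers":0.06},
    {"translation":[0.3,-0.4,0.05],"delta_rot":[0,0,-90],"fingers":0.06},
    {"translation":[0.3,-0.4,0.05],"delta_rot":[0,0,-90],"fingers":0.06},
    {"translation":[0.3,-0.4,0.05],"delta_rot":[0,0,-90],"fingers":0.06},
    {"translation":[0.3,-0.4,0.05],"delta_rot":[0,0,-90],"fingers":0.06},
    {"translation":[0.3,-0.4,0.05],"delta_rot":[0,0,-90],"fingers":0.06},
    {"translation":[0.3,-0.4,0.05],"delta_rot":[0,0,-90],"fingers":0.06},
    {"translation":[0.3,-0.4,0.05],"delta_rot":[0,0,-90],"fingers":0.06},
    {"translation":[0.3,-0.4,0.05],"delta_rot":[0,0,-90],"fingers":0.06},
    {"translation":[0.3,-0.4,0.05],"delta_rot":[0,0,-90],"fingers":0.06},
    {"translation":[0.3,-0.4,0.05],"delta_rot":[0,0,-90],"fingers":0.06},
    {"translation":[0.3,-0.4,0.05],"delta_rot":[0,0,-90],"fingers":0.06}
  ]
}}

```text
t: 1.8
position: [0.4842, 0.2221, 0.3]
orientation: [0.802, 0.598, 0.0, 0.0]
contact_force: [0.3, -0.2, -0.4]
grip_width: 0.0603
```

Request:
{"name": "move_arm", "arguments": {
  "motion": [
    {"translation":[0.183,-0.402,-0.17],"delta_rot":[0,0,-53.6],"fingers":0.062},
    {"translation":[0.183,-0.402,-0.17],"delta_rot":[0,0,-53.6],"fingers":0.062},
    {"translation":[0.183,-0.402,-0.17],"delta_rot":[0,0,-53.6],"fingers":0.062},
    {"translation":[0.183,-0.402,-0.17],"delta_rot":[0,0,-53.6],"fingers":0.062},
    {"translation":[0.183,-0.402,-0.17],"delta_rot":[0,0,-53.6],"fingers":0.062},
    {"translation":[0.183,-0.402,-0.17],"delta_rot":[0,0,-53.6],"fingers":0.062},
    {"translation":[0.183,-0.402,-0.17],"delta_rot":[0,0,-53.6],"fingers":0.062},
    {"translation":[0.183,-0.402,-0.17],"delta_rot":[0,0,-53.6],"fingers":0.062},
    {"translation":[0.183,-0.402,-0.17],"delta_rot":[0,0,-53.6],"fingers":0.062},
    {"translation":[0.183,-0.402,-0.17],"delta_rot":[0,0,-53.6],"fingers":0.062},
    {"translation":[0.183,-0.402,-0.17],"delta_rot":[0,0,-53.6],"fingers":0.062},
    {"translation":[0.183,-0.402,-0.17],"delta_rot":[0,0,-53.6],"fingers":0.062}
  ]
}}

```text
t: 3.0
position: [0.6663, -0.1764, 0.129]
orientation: [0.985, 0.175, -0.0, -0.001]
contact_force: [0.2, 0.2, -0.2]
grip_width: 0.062
```

```bash
python3 - <<'E'
from h import *
im,_=cap('top'); im2,_=cap('scene')
a=cv2.resize(im[120:230,340:480][:,:,::-1],(560,440),interpolation=cv2.INTER_CUBIC)
b=im2[180:290,180:300][:,:,::-1]; b=cv2.resize(b,(400,367))
cv2.imwrite('pics/c2.png',np.hstack([a[:367,:400],b]))
s=manip.sense(); print(s['position'],s['joint_positions'].round(3),psi()[1],s['grip_width'],s['contact_force'])
E
```

```text
[ 0.66668121 -0.17540765  0.12985442] [-0.182  0.816  0.602  1.532 -0.53   0.962 -0.636] -69.75807330621905 0.062194109680481495 [-0.4852132   0.5758219   0.62804926]
```

View pics/c2.png

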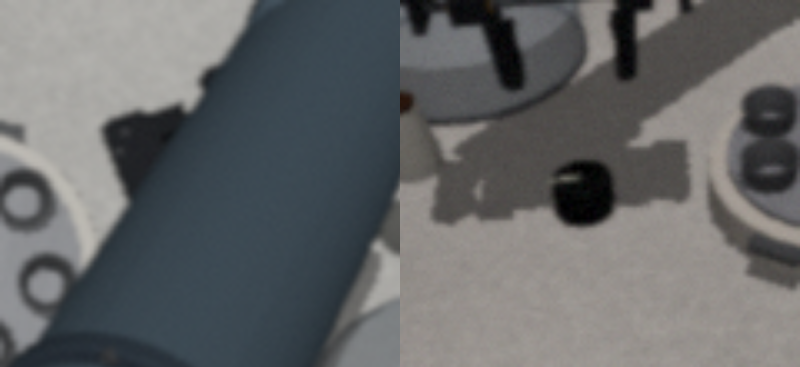

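```bash
cat >> h.py <<'E'
def avg(k=4):
    P=[];A=[]
    for _ in range(k):
        p,a=psi(); P.append(p);A.append(a); manip.capture('scene')
    s=manip.sense(); print('pos',np.mean(P,0).round(4),'sd',np.std(P,0).round(4),'psi',np.mean(A).round(2),'w',s['grip_width'].__round__(4),'F',s['contact_force'].round(1),'t',s['t'],'q7',s['joint_positions'].round(2)); return np.mean(P,0),np.mean(A)
E
python3 -c "
from h import *
avg(5)"
```

```text
pos [ 0.6667 -0.176   0.1301] sd [0.0001 0.0005 0.0001] psi -69.8 w 0.0616 F [ 0.2 -0.2 -0.9] t 3.35 q7 [-0.18  0.82  0.6   1.53 -0.53  0.96 -0.64]
```

Request:
{"name": "move_arm", "arguments": {
  "motion": [
    {"translation":[0.0005,-0.004,-0.03],"delta_rot":[0,0,0],"fingers":0.062},
    {"translation":[0.0005,-0.004,-0.06],"delta_rot":[0,0,0],"fingers":0.062},
    {"translation":[0.0005,-0.004,-0.09],"delta_rot":[0,0,0],"fingers":0.062},
    {"translation":[0.0005,-0.004,-0.114],"delta_rot":[0,0,0],"fingers":0.062},
    {"translation":[0.0005,-0.004,-0.114],"delta_rot":[0,0,0],"fingers":0.062},
    {"translation":[0.0005,-0.004,-0.114],"delta_rot":[0,0,0],"fingers":0.062}
  ],
  "squeeze": 15
}}

```text
t: 3.95
position: [0.6667, -0.1821, 0.0157]
orientation: [0.985, 0.174, -0.0, -0.0]
contact_force: [0.6, 1.3, -0.1]
grip_width: 0.062
```

```bash
python3 -c "
from h import *
avg(3)
im,d=cap('scene','k3'); b=im[200:270,190:290][:,:,::-1]; cv2.imwrite('pics/k3.png',cv2.resize(b,(800,560),interpolation=cv2.INTER_CUBIC))"
```

```text
pos [ 0.6669 -0.1822  0.0161] sd [0.0001 0.0001 0.0003] psi -69.95 w 0.0621 F [-0.  -0.3  0.2] t 4.1 q7 [-0.13  0.96  0.52  1.54 -0.61  0.8  -0.58]
```

View pics/k3.png

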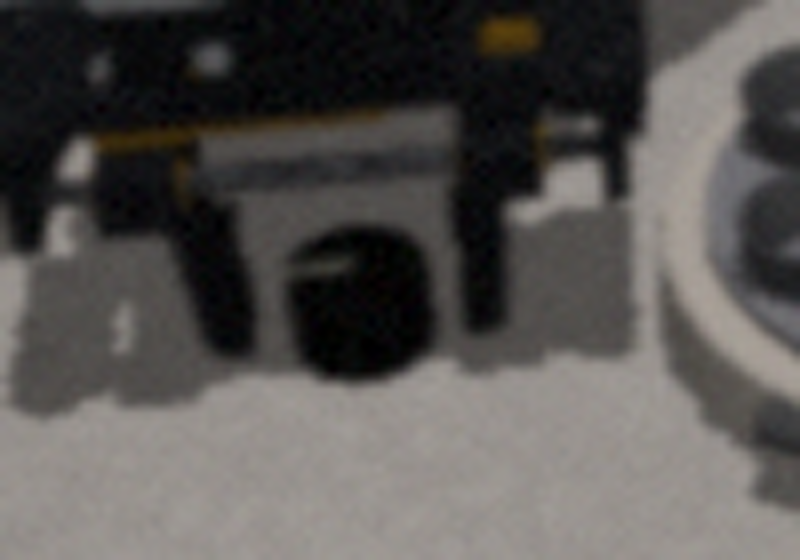

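The knob is centred between the fingertips, so I close on it.

Request:
{"name": "move_arm", "arguments": {
  "motion": [
    {"translation":[0,0,0],"delta_rot":[0,0,0],"fingers":0.05},
    {"translation":[0,0,0],"delta_rot":[0,0,0],"fingers":0.036},
    {"translation":[0,0,0],"delta_rot":[0,0,0],"fingers":0.036},
    {"translation":[0,0,0],"delta_rot":[0,0,0],"fingers":0.036},
    {"translation":[0,0,0],"delta_rot":[0,0,0],"fingers":0.036},
    {"translation":[0,0,0.05],"delta_rot":[0,0,0],"fingers":0.036},
    {"translation":[0,0,0.1],"delta_rot":[0,0,0],"fingers":0.036},
    {"translation":[0,0,0.13],"delta_rot":[0,0,0],"fingers":0.036},
    {"translation":[0,0,0.13],"delta_rot":[0,0,0],"fingers":0.036}
  ],
  "squeeze": 20
}}

```text
t: 5.05
position: [0.6695, -0.1838, 0.151]
orientation: [0.985, 0.174, 0.004, 0.002]
contact_force: [-0.2, 0.1, -0.4]
grip_width: 0.041
```

```bash
python3 - <<'E'
from h import *
p,a=avg(4)
# target above dial: z such that knob underside 15 mm over spindle top (.087)
print('to dial',np.array([.4594,.0408,.1300])-p,'rot',75.6-(-68.3)+(-69.95-a))
E
```

```text
pos [ 0.6676 -0.1827  0.1474] sd [0.0013 0.0008 0.0024] psi -69.97 w 0.0412 F [-0.   0.4 -0.8] t 5.25 q7 [-0.18  0.8   0.61  1.52 -0.52  0.99 -0.64]
to dial [-0.20821525  0.22347692 -0.01735031] rot 143.92102229926502
```

Request:
{"name": "move_arm", "arguments": {
  "motion": [
    {"translation":[-0.1,0.1,0.01],"delta_rot":[0,0,45],"fingers":0.036},
    {"translation":[-0.1,0.1,0.01],"delta_rot":[0,0,45],"fingers":0.036},
    {"translation":[-0.1,0.1,0.01],"delta_rot":[0,0,45],"fingers":0.036},
    {"translation":[-0.208,0.223,0.01],"delta_rot":[0,0,90],"fingers":0.036},
    {"translation":[-0.208,0.223,0.01],"delta_rot":[0,0,90],"fingers":0.036},
    {"translation":[-0.208,0.223,0.01],"delta_rot":[0,0,90],"fingers":0.036},
    {"translation":[-0.208,0.223,0.01],"delta_rot":[0,0,90],"fingers":0.036},
    {"translation":[-0.208,0.223,0.01],"delta_rot":[0,0,90],"fingers":0.036},
    {"translation":[-0.208,0.223,0.01],"delta_rot":[0,0,90],"fingers":0.036},
    {"translation":[-0.208,0.223,0.01],"delta_rot":[0,0,90],"fingers":0.036},
    {"translation":[-0.208,0.223,0.01],"delta_rot":[0,0,90],"fingers":0.036},
    {"translation":[-0.208,0.223,0.01],"delta_rot":[0,0,90],"fingers":0.036}
  ]
}}

```text
t: 6.45
position: [0.4578, 0.0405, 0.1547]
orientation: [0.573, 0.819, -0.001, -0.001]
contact_force: [-0.2, 0.1, -1.0]
grip_width: 0.0409
```

Request:
{"name": "move_arm", "arguments": {
  "motion": [
    {"translation":[0,0,0],"delta_rot":[0,0,54],"fingers":0.036},
    {"translation":[0,0,0],"delta_rot":[0,0,54],"fingers":0.036},
    {"translation":[0,0,0],"delta_rot":[0,0,54],"fingers":0.036},
    {"translation":[0,0,0],"delta_rot":[0,0,54],"fingers":0.036},
    {"translation":[0,0,0],"delta_rot":[0,0,54],"fingers":0.036},
    {"translation":[0,0,0],"delta_rot":[0,0,54],"fingers":0.036},
    {"translation":[0,0,0],"delta_rot":[0,0,54],"fingers":0.036},
    {"translation":[0,0,0],"delta_rot":[0,0,54],"fingers":0.036}
  ]
}}

```text
t: 7.25
position: [0.4581, 0.0405, 0.155]
orientation: [0.14, 0.99, -0.0, -0.001]
contact_force: [0.6, 0.0, -1.0]
grip_width: 0.0411
```

```bash
python3 - <<'E'
from h import *
p,a=avg(4)
print('to dial',np.array([.4594,.0408,.1100])-p,'rot',75.6-(-68.3)+(-69.95-a))
im,d=cap('scene','k4'); np.savez('k4.npz',im=im,d=d); b=im[120:210,270:400][:,:,::-1]; cv2.imwrite('pics/k4.png',cv2.resize(b,(780,540),interpolation=cv2.INTER_CUBIC))
E
```

```text
pos [0.4583 0.0405 0.1551] sd [0.0001 0.     0.0001] psi 73.89 w 0.0408 F [ 0.5 -0.3 -0.3] t 7.45 q7 [-0.23  0.36  0.05  2.1  -0.03  0.68  1.13]
to dial [ 0.00111207  0.00025224 -0.04514226] rot 0.06187665056472724
```

View pics/k4.png

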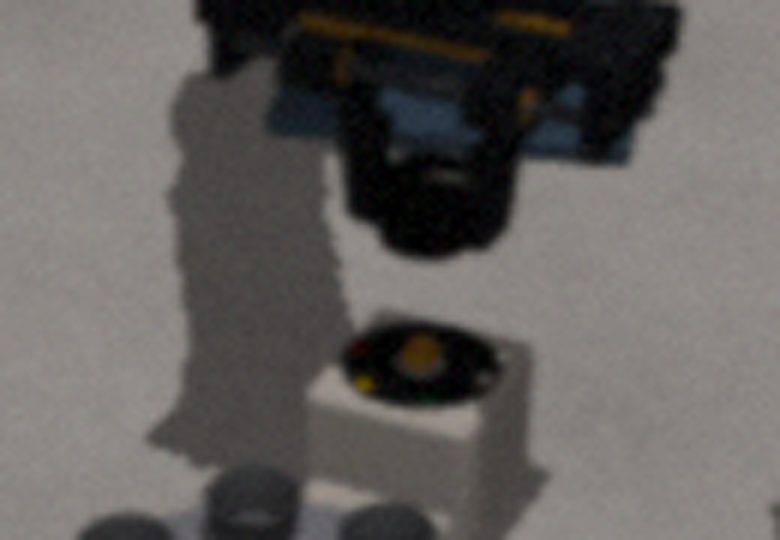

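Request:
{"name": "move_arm", "arguments": {
  "motion": [
    {"translation":[0.0015,0.0002,-0.02],"delta_rot":[0,0,0],"fingers":0.036},
    {"translation":[0.0015,0.0002,-0.04],"delta_rot":[0,0,0],"fingers":0.036},
    {"translation":[0.0015,0.0002,-0.048],"delta_rot":[0,0,0],"fingers":0.036},
    {"translation":[0.0015,0.0002,-0.052],"delta_rot":[0,0,0],"fingers":0.036},
    {"translation":[0.0015,0.0002,-0.055],"delta_rot":[0,0,0],"fingers":0.036},
    {"translation":[0.0015,0.0002,-0.058],"delta_rot":[0,0,0],"fingers":0.036}
  ]
}}

```text
t: 8.1
position: [0.4615, 0.0408, 0.0986]
orientation: [0.139, 0.99, 0.0, 0.001]
contact_force: [-1.5, -1.4, 20.5]
grip_width: 0.0413
```

```bash
python3 - <<'E'
from h import *
p,a=avg(3); print(manip.sense()['wrist_torque'])
E
```

```text
pos [0.4615 0.0406 0.0986] sd [0.0001 0.0001 0.0001] psi 74.0 w 0.0412 F [ 0.4 -0.8  4.7] t 8.25 q7 [-0.22  0.47  0.04  2.13 -0.04  0.54  1.14]
[-0.35140477  0.03859985 -0.00821784]
```

Request:
{"name": "move_arm", "arguments": {
  "motion": [
    {"translation":[0,0,-0.002],"delta_rot":[0,0,0],"fingers":0.036},
    {"translation":[0,0,-0.004],"delta_rot":[0,0,0],"fingers":0.036},
    {"translation":[0,0,-0.006],"delta_rot":[0,0,0],"fingers":0.036},
    {"translation":[0,0,-0.006],"delta_rot":[0,0,0],"fingers":0.036}
  ]
}}

```text
t: 8.65
position: [0.4603, 0.0404, 0.0917]
orientation: [0.139, 0.99, -0.0, 0.0]
contact_force: [-0.1, -2.3, 0.2]
grip_width: 0.0408
```

```bash
python3 - <<'E'
from h import *
p,a=avg(3); print(manip.sense()['wrist_torque'])
im,d=cap('scene'); np.savez('k5.npz',im=im,d=d); P=pts('scene',d)
b=im[140:215,290:390][:,:,::-1]; cv2.imwrite('pics/k5.png',np.clip(cv2.resize(b,(800,600),interpolation=cv2.INTER_CUBIC)*1.5,0,255))
E
```

```text
pos [0.4604 0.0404 0.0917] sd [0. 0. 0.] psi 74.0 w 0.0412 F [-0.4 -2.7  1.1] t 8.8 q7 [-0.22  0.49  0.04  2.13 -0.04  0.52  1.14]
[-0.71993854 -0.08629679 -0.03897685][ WARN:0@8.108] global loadsave.cpp:1063 imwrite_ Unsupported depth image for selected encoder is fallbacked to CV_8U.
```

View pics/k5.png

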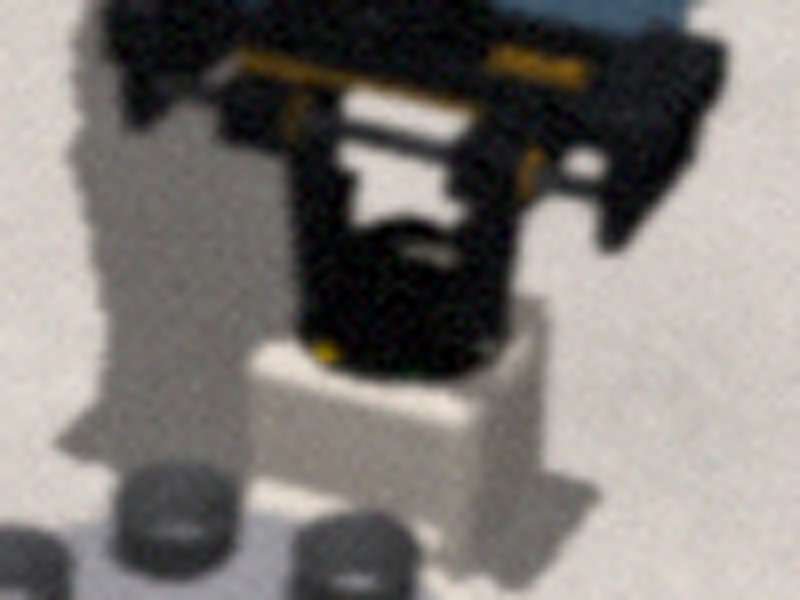

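It dropped in to z = .0917, where home is .091. I press a little more, release and rise.

Request:
{"name": "move_arm", "arguments": {
  "motion": [
    {"translation":[0,0,-0.002],"delta_rot":[0,0,0],"fingers":0.036},
    {"translation":[0,0,-0.003],"delta_rot":[0,0,0],"fingers":0.036},
    {"translation":[0,0,-0.003],"delta_rot":[0,0,0],"fingers":0.036}
  ]
}}

```text
t: 9.15
position: [0.4591, 0.0406, 0.0891]
orientation: [0.139, 0.99, -0.0, -0.001]
contact_force: [-5.4, -3.3, 12.4]
grip_width: 0.041
```

Request:
{"name": "move_arm", "arguments": {
  "motion": [
    {"translation":[0,0,0.002],"delta_rot":[0,0,0],"fingers":0.06},
    {"translation":[0,0,0.002],"delta_rot":[0,0,0],"fingers":0.06},
    {"translation":[0,0,0.002],"delta_rot":[0,0,0],"fingers":0.06},
    {"translation":[0,0,0.05],"delta_rot":[0,0,0],"fingers":0.06},
    {"translation":[0,0,0.1],"delta_rot":[0,0,0],"fingers":0.06},
    {"translation":[0,0.05,0.12],"delta_rot":[0,0,0],"fingers":0.06},
    {"translation":[0,0.2,0.12],"delta_rot":[0,0,0],"fingers":0.06},
    {"translation":[0,0.2,0.12],"delta_rot":[0,0,0],"fingers":0.06},
    {"translation":[0,0.2,0.12],"delta_rot":[0,0,0],"fingers":0.06},
    {"translation":[0,0.2,0.12],"delta_rot":[0,0,0],"fingers":0.06},
    {"translation":[0,0.2,0.12],"delta_rot":[0,0,0],"fingers":0.06}
  ]
}}

```text
t: 10.25
position: [0.4596, 0.2423, 0.2083]
orientation: [0.137, 0.991, 0.0, -0.0]
contact_force: [-0.2, -0.4, 0.1]
grip_width: 0.0602
```

```bash
python3 - <<'E'
from h import *
p,a=avg(2)
for n in('top','scene'):
    im,d=cap(n); P=pts(n,d); m=(abs(P[...,0]-.4594)<.024)&(abs(P[...,1]-.0408)<.024)&(P[...,2]>.097)&(P[...,2]<.12)
    q=P[m]; print(n,m.sum(),q.mean(0),np.percentile(q[:,2],[10,50,90])); np.savez('kk_'+n,im=im,d=d)
    print(knobangle(n,im,np.array([.4594,.0408]),.105)[:2])
    u,v=proj(n,[.4594,.0408,.105]).astype(int); print(u,v); print(im[v-8:v+9,u-9:u+11].mean(-1).astype(int))
E
```

```text
pos [0.4598 0.2413 0.2083] sd [0.0002 0.001  0.    ] psi 74.15 w 0.0598 F [-0.  -0.2 -0.2] t 10.35 q7 [-0.55  0.37 -0.02  1.92  0.01  0.85  0.72]
top 209 [0.45917298 0.0411932  0.1043215 ] [0.10171939 0.10435797 0.10666213]
(array([0.00245135, 0.01098054]), np.float64(76.98444859314897))
314 238
[[123  81  48  28  25  25  28  29  25  25  23  22  24  25  26  27  44  76
   99 112]
 [ 80  41  26  25  24  24  23  22  21  21  19  23  21  20  24  30  55  91
  105  92]
 [ 51  28  25  25  24  22  20  19  20  21  22  22  21  19  20  26  42  69
   78  65]
 [ 35  25  24  24  22  20  21  22  25  25  23  23  23  22  21  18  28  38
   41  35]
 [ 41  28  24  23  21  21  23  24  25  25  25  27  25  23  20  19  20  24
   24  24]
 [ 75  41  28  27  26  27  25  24  25  25  26  25  24  26  23  19  16  16
   20  25]
 [100  57  55  65  60  49  39  34  30  29  27  25  25  23  24  22  21  17
   19  23]
 [ 79  66  93 113 114 103  91  80  70  54  37  25  25  24  25  25  19  17
   19  22]
 [ 45  60  95 119 133 137 136 130 121 100  63  33  25  24  25  24  22  17
   14  21]
 [ 28  35  55  70  85  94 105 116 127 
[... 1544 characters left out ...]
  50  57
   57  69]
 [135 124  75  30  11   5   0   2  10  13  19  37  46  50  52  58  67  79
   78  71]
 [137 118  71  32   5  10   1   9   7  10   8   1  10  10  19  28  39  58
   69  77]
 [125 112  68  25   8   2   6   1   1   8   7   5   6   2   0   3   8  44
   67  79]
 [ 84  57  32  12   5   8   6   2   4  13  10   8   9   7   6  10   9  43
   74  88]
 [ 36  21   9   6   5   6   6   3   9   7  13   2  10   0   0   7  14  30
   40  58]
 [ 24  15   6   7   4   3  12   7   0   4   7   6   7   9   3   9  14  28
   25  24]
 [ 16  10   6   1   3   0   9   1   7   9   0   1  14   8   5   5  15  39
   29  17]
 [ 12   9   4  13   9   3   6   8   5   9   4   1  10   5  10   1  22  34
   32  19]]
```

The knob is seated: its top is at 0.1044 and the pointer is at about 76–77° against 75.6°. Now the first egg.

Request:
{"name": "move_arm", "arguments": {
  "motion": [
    {"translation":[0.002,0.004,-0.04],"delta_rot":[0,0,-8],"fingers":0.062},
    {"translation":[0.002,0.004,-0.08],"delta_rot":[0,0,-16],"fingers":0.062},
    {"translation":[0.002,0.004,-0.11],"delta_rot":[0,0,-23],"fingers":0.062},
    {"translation":[0.002,0.004,-0.118],"delta_rot":[0,0,-23],"fingers":0.062},
    {"translation":[0.002,0.004,-0.118],"delta_rot":[0,0,-23],"fingers":0.062}
  ],
  "squeeze": 8
}}

```text
t: 10.95
position: [0.4619, 0.2435, 0.0902]
orientation: [0.333, 0.943, -0.001, -0.001]
contact_force: [0.5, -0.1, -0.3]
grip_width: 0.062
```

```bash
cat > go.py <<'E'
import sys; from h import *
p,a=avg(2); t=np.array([float(x) for x in sys.argv[1:5]])
print('delta',(t[:3]-p).round(4),'rot',round(t[3]-a,1))
E
python3 go.py .462 .2453 .0395 51
```

```text
pos [0.4624 0.2439 0.0908] sd [0.0004 0.0004 0.0006] psi 51.13 w 0.0619 F [-0.5 -0.2 -0.1] t 11.05 q7 [-0.62  0.56  0.06  1.98 -0.06  0.6   0.37]
delta [-0.0004  0.0014 -0.0513] rot -0.1
```

Request:
{"name": "move_arm", "arguments": {
  "motion": [
    {"translation":[0,0.001,-0.025],"delta_rot":[0,0,0],"fingers":0.062},
    {"translation":[0,0.001,-0.045],"delta_rot":[0,0,0],"fingers":0.062},
    {"translation":[0,0.001,-0.051],"delta_rot":[0,0,0],"fingers":0.062},
    {"translation":[0,0.001,-0.051],"delta_rot":[0,0,0],"fingers":0.062},
    {"translation":[0,0.001,-0.051],"delta_rot":[0,0,0],"fingers":0.05},
    {"translation":[0,0.001,-0.051],"delta_rot":[0,0,0],"fingers":0.038},
    {"translation":[0,0.001,-0.051],"delta_rot":[0,0,0],"fingers":0.038},
    {"translation":[0,0.001,-0.051],"delta_rot":[0,0,0],"fingers":0.038},
    {"translation":[0,0.001,-0.051],"delta_rot":[0,0,0],"fingers":0.038}
  ],
  "squeeze": 8
}}

```text
t: 11.95
position: [0.4619, 0.2448, 0.0405]
orientation: [0.334, 0.943, -0.001, -0.0]
contact_force: [-2.6, -3.4, 7.7]
grip_width: 0.0434
```

```bash
python3 go.py .6265 .0619 .20 75.5
```

```text
pos [0.4619 0.2448 0.0405] sd [0. 0. 0.] psi 51.0 w 0.0434 F [-2.7 -4.3  7.3] t 12.05 q7 [-0.61  0.65  0.05  1.99 -0.06  0.5   0.37]
delta [ 0.1646 -0.1829  0.1595] rot 24.5
```

Request:
{"name": "move_arm", "arguments": {
  "motion": [
    {"translation":[0,0,0.004],"delta_rot":[0,0,0],"fingers":0.038},
    {"translation":[0,0,0.01],"delta_rot":[0,0,0],"fingers":0.038},
    {"translation":[0,0,0.025],"delta_rot":[0,0,0],"fingers":0.038},
    {"translation":[0,0,0.05],"delta_rot":[0,0,0],"fingers":0.038},
    {"translation":[0,0,0.05],"delta_rot":[0,0,0],"fingers":0.038}
  ]
}}

```text
t: 12.55
position: [0.4644, 0.2472, 0.0932]
orientation: [0.334, 0.943, 0.002, 0.002]
contact_force: [1.3, -0.0, -1.1]
grip_width: 0.0434
```

```bash
python3 go.py .6265 .0619 .18 75.5; python3 -c "
from h import *
im,d=cap('scene'); b=im[130:260,360:520][:,:,::-1]; cv2.imwrite('pics/e1.png',cv2.resize(b,(640,520),interpolation=cv2.INTER_CUBIC))"
```

```text
pos [0.464  0.247  0.0925] sd [0.0004 0.0002 0.0007] psi 51.03 w 0.0429 F [ 0.1 -0.9 -1.5] t 12.65 q7 [-0.62  0.56  0.06  1.98 -0.06  0.6   0.37]
delta [ 0.1625 -0.1851  0.0875] rot 24.5
```

View pics/e1.png

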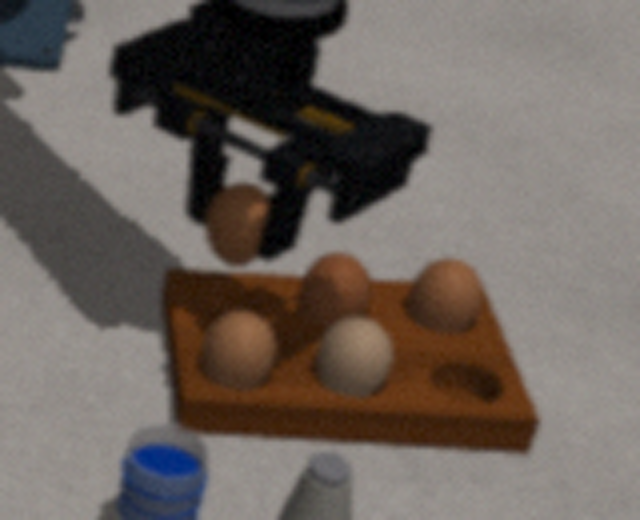

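The egg hangs upright in the pads. I carry it to the cup.

Request:
{"name": "move_arm", "arguments": {
  "motion": [
    {"translation":[0.02,-0.02,0.04],"delta_rot":[0,0,5],"fingers":0.038},
    {"translation":[0.045,-0.05,0.07],"delta_rot":[0,0,10],"fingers":0.038},
    {"translation":[0.075,-0.085,0.07],"delta_rot":[0,0,15],"fingers":0.038},
    {"translation":[0.105,-0.12,0.07],"delta_rot":[0,0,20],"fingers":0.038},
    {"translation":[0.135,-0.155,0.07],"delta_rot":[0,0,24.5],"fingers":0.038},
    {"translation":[0.155,-0.178,0.07],"delta_rot":[0,0,24.5],"fingers":0.038},
    {"translation":[0.1625,-0.185,0.06],"delta_rot":[0,0,24.5],"fingers":0.038},
    {"translation":[0.1625,-0.185,0.04],"delta_rot":[0,0,24.5],"fingers":0.038},
    {"translation":[0.1625,-0.185,0.02],"delta_rot":[0,0,24.5],"fingers":0.038},
    {"translation":[0.1625,-0.185,0.008],"delta_rot":[0,0,24.5],"fingers":0.038},
    {"translation":[0.1625,-0.185,0.008],"delta_rot":[0,0,24.5],"fingers":0.038},
    {"translation":[0.1625,-0.185,0.008],"delta_rot":[0,0,24.5],"fingers":0.038}
  ]
}}

```text
t: 13.9
position: [0.6245, 0.0615, 0.0976]
orientation: [0.126, 0.992, 0.0, -0.0]
contact_force: [0.9, 0.8, -0.1]
grip_width: 0.0431
```

```bash
python3 go.py .6265 .0619 .076 75.5
```

```text
pos [0.6248 0.0615 0.098 ] sd [0.0003 0.0001 0.0003] psi 75.56 w 0.0431 F [ 0.4  0.9 -0.4] t 14.0 q7 [-0.16  0.68 -0.01  1.7   0.01  0.76  1.14]
delta [ 0.0017  0.0004 -0.022 ] rot -0.1
```

Request:
{"name": "move_arm", "arguments": {
  "motion": [
    {"translation":[0.0015,0.0005,-0.008],"delta_rot":[0,0,0],"fingers":0.038},
    {"translation":[0.0015,0.0005,-0.014],"delta_rot":[0,0,0],"fingers":0.038},
    {"translation":[0.0015,0.0005,-0.018],"delta_rot":[0,0,0],"fingers":0.038},
    {"translation":[0.0015,0.0005,-0.02],"delta_rot":[0,0,0],"fingers":0.038},
    {"translation":[0.0015,0.0005,-0.0215],"delta_rot":[0,0,0],"fingers":0.038},
    {"translation":[0.0015,0.0005,-0.0215],"delta_rot":[0,0,0],"fingers":0.038}
  ]
}}

```text
t: 14.6
position: [0.6265, 0.0608, 0.0769]
orientation: [0.126, 0.992, -0.0, 0.0]
contact_force: [-1.8, -0.7, 4.7]
grip_width: 0.0435
```

```bash
python3 go.py .6265 .0619 .076 75.5
```

```text
pos [0.6265 0.0608 0.0769] sd [0. 0. 0.] psi 75.5 w 0.0434 F [-2.  -1.8  5.9] t 14.7 q7 [-0.16  0.72 -0.01  1.7   0.01  0.72  1.14]
delta [ 0.      0.0011 -0.0009] rot -0.0
```

Request:
{"name": "move_arm", "arguments": {
  "motion": [
    {"translation":[0,0,0],"delta_rot":[0,0,0],"fingers":0.05},
    {"translation":[0,0,0],"delta_rot":[0,0,0],"fingers":0.06},
    {"translation":[0,0,0],"delta_rot":[0,0,0],"fingers":0.062},
    {"translation":[0,0,0.04],"delta_rot":[0,0,0],"fingers":0.062},
    {"translation":[0,0,0.085],"delta_rot":[0,0,0],"fingers":0.062},
    {"translation":[-0.02,0.04,0.085],"delta_rot":[0,0,-8],"fingers":0.062},
    {"translation":[-0.045,0.085,0.085],"delta_rot":[0,0,-16],"fingers":0.062},
    {"translation":[-0.065,0.13,0.085],"delta_rot":[0,0,-24.5],"fingers":0.062},
    {"translation":[-0.085,0.17,0.07],"delta_rot":[0,0,-24.5],"fingers":0.062},
    {"translation":[-0.095,0.192,0.04],"delta_rot":[0,0,-24.5],"fingers":0.062},
    {"translation":[-0.095,0.192,0.013],"delta_rot":[0,0,-24.5],"fingers":0.062},
    {"translation":[-0.095,0.192,0.013],"delta_rot":[0,0,-24.5],"fingers":0.062}
  ]
}}

```text
t: 15.9
position: [0.5282, 0.2533, 0.086]
orientation: [0.332, 0.943, -0.002, -0.002]
contact_force: [0.1, 0.0, 0.0]
grip_width: 0.0623
```

```bash
python3 go.py .5313 .2528 .0395 51; python3 - <<'E'
from h import *
im,d=cap('scene'); P=pts('scene',d)
m=(np.hypot(P[...,0]-.6265,P[...,1]-.0619)<.026)&(P[...,2]>.08)&(P[...,2]<.12); q=P[m]
A=np.c_[2*q,np.ones(len(q))]; s=np.linalg.lstsq(A,(q**2).sum(1),rcond=None)[0]; print('egg in A',m.sum(),q[:,2].max(),s[:3])
E
```

```text
pos [0.5291 0.253  0.087 ] sd [0.0009 0.0003 0.001 ] psi 51.11 w 0.0619 F [ 0.2 -0.2  0.7] t 16.0 q7 [-0.57  0.65  0.07  1.81 -0.06  0.69  0.42]
delta [ 0.0022 -0.0002 -0.0475] rot -0.1
egg in A 218 0.10401734389426587 [0.62551448 0.06169151 0.08166557]
```

Egg 1 is in its cup: the fit gives a centre height of about .074 and it is upright. Next egg.

Request:
{"name": "move_arm", "arguments": {
  "motion": [
    {"translation":[0.0015,0,-0.025],"delta_rot":[0,0,0],"fingers":0.062},
    {"translation":[0.0015,0,-0.041],"delta_rot":[0,0,0],"fingers":0.062},
    {"translation":[0.0015,0,-0.048],"delta_rot":[0,0,0],"fingers":0.062},
    {"translation":[0.0015,0,-0.048],"delta_rot":[0,0,0],"fingers":0.062},
    {"translation":[0.0015,0,-0.048],"delta_rot":[0,0,0],"fingers":0.05},
    {"translation":[0.0015,0,-0.048],"delta_rot":[0,0,0],"fingers":0.038},
    {"translation":[0.0015,0,-0.048],"delta_rot":[0,0,0],"fingers":0.038},
    {"translation":[0.0015,0,-0.048],"delta_rot":[0,0,0],"fingers":0.038},
    {"translation":[0.0015,0,-0.042],"delta_rot":[0,0,0],"fingers":0.038},
    {"translation":[0.0015,0,-0.03],"delta_rot":[0,0,0],"fingers":0.038},
    {"translation":[0.0015,0,0],"delta_rot":[0,0,0],"fingers":0.038},
    {"translation":[0.0015,0,0.02],"delta_rot":[0,0,0],"fingers":0.038}
  ],
  "squeeze": 8
}}

```text
t: 17.25
position: [0.5337, 0.2541, 0.1119]
orientation: [0.333, 0.943, 0.001, 0.001]
contact_force: [0.6, 0.6, -0.3]
grip_width: 0.0434
```

```bash
python3 go.py .6707 .0182 .1 15.4
```

```text
pos [0.5346 0.2545 0.1134] sd [0.0009 0.0004 0.0015] psi 51.03 w 0.0434 F [ 0.8 -0.1 -0.5] t 17.35 q7 [-0.57  0.61  0.07  1.8  -0.06  0.73  0.42]
delta [ 0.1361 -0.2363 -0.0134] rot -35.6
```

Request:
{"name": "move_arm", "arguments": {
  "motion": [
    {"translation":[0.02,-0.035,0.03],"delta_rot":[0,0,-6],"fingers":0.038},
    {"translation":[0.04,-0.07,0.06],"delta_rot":[0,0,-12],"fingers":0.038},
    {"translation":[0.06,-0.105,0.06],"delta_rot":[0,0,-18],"fingers":0.038},
    {"translation":[0.08,-0.14,0.06],"delta_rot":[0,0,-24],"fingers":0.038},
    {"translation":[0.1,-0.175,0.06],"delta_rot":[0,0,-30],"fingers":0.038},
    {"translation":[0.12,-0.21,0.06],"delta_rot":[0,0,-35.6],"fingers":0.038},
    {"translation":[0.136,-0.236,0.06],"delta_rot":[0,0,-35.6],"fingers":0.038},
    {"translation":[0.136,-0.236,0.045],"delta_rot":[0,0,-35.6],"fingers":0.038},
    {"translation":[0.136,-0.236,0.02],"delta_rot":[0,0,-35.6],"fingers":0.038},
    {"translation":[0.136,-0.236,0],"delta_rot":[0,0,-35.6],"fingers":0.038},
    {"translation":[0.136,-0.236,-0.013],"delta_rot":[0,0,-35.6],"fingers":0.038},
    {"translation":[0.136,-0.236,-0.013],"delta_rot":[0,0,-35.6],"fingers":0.038}
  ]
}}

```text
t: 18.55
position: [0.6669, 0.0181, 0.0938]
orientation: [0.605, 0.796, -0.001, -0.002]
contact_force: [-0.5, 0.7, 0.1]
grip_width: 0.0434
```

```bash
python3 go.py .6707 .0182 .0765 15.4
```

```text
pos [0.6675 0.018  0.0945] sd [0.0006 0.0001 0.0008] psi 15.47 w 0.0434 F [-0.2  1.   0.5] t 18.65 q7 [-0.25  0.76  0.23  1.59 -0.22  0.82  0.34]
delta [ 0.0032  0.0002 -0.018 ] rot -0.1
```

Request:
{"name": "move_arm", "arguments": {
  "motion": [
    {"translation":[0.003,0,-0.006],"delta_rot":[0,0,0],"fingers":0.038},
    {"translation":[0.003,0,-0.011],"delta_rot":[0,0,0],"fingers":0.038},
    {"translation":[0.003,0,-0.014],"delta_rot":[0,0,0],"fingers":0.038},
    {"translation":[0.003,0,-0.016],"delta_rot":[0,0,0],"fingers":0.038},
    {"translation":[0.003,0,-0.018],"delta_rot":[0,0,0],"fingers":0.038},
    {"translation":[0.003,0,-0.018],"delta_rot":[0,0,0],"fingers":0.038}
  ]
}}

```text
t: 19.25
position: [0.6708, 0.017, 0.0785]
orientation: [0.606, 0.796, -0.001, -0.001]
contact_force: [-3.8, 0.1, 4.5]
grip_width: 0.0437
```

```bash
python3 go.py .6707 .0182 .0765 15.4
```

```text
pos [0.6708 0.017  0.0785] sd [0. 0. 0.] psi 15.41 w 0.0433 F [-5.  -0.7  5.2] t 19.35 q7 [-0.24  0.79  0.22  1.59 -0.22  0.8   0.34]
delta [-0.0001  0.0012 -0.002 ] rot -0.0
```

Request:
{"name": "move_arm", "arguments": {
  "motion": [
    {"translation":[-0.0015,0,0],"delta_rot":[0,0,0],"fingers":0.038},
    {"translation":[-0.0015,0,-0.001],"delta_rot":[0,0,0],"fingers":0.038},
    {"translation":[-0.0015,0,-0.001],"delta_rot":[0,0,0],"fingers":0.038}
  ]
}}

```text
t: 19.65
position: [0.6704, 0.0168, 0.0778]
orientation: [0.606, 0.796, -0.0, 0.0]
contact_force: [-3.9, -1.1, 7.0]
grip_width: 0.0435
```

```bash
python3 go.py .6707 .0182 .0765 15.4
```

```text
pos [0.6704 0.0168 0.0778] sd [0. 0. 0.] psi 15.41 w 0.0433 F [-4.2 -0.6  6.8] t 19.75 q7 [-0.24  0.79  0.22  1.59 -0.22  0.79  0.34]
delta [ 0.0003  0.0014 -0.0013] rot -0.0
```

Request:
{"name": "move_arm", "arguments": {
  "motion": [
    {"translation":[0,0,0],"delta_rot":[0,0,0],"fingers":0.05},
    {"translation":[0,0,0],"delta_rot":[0,0,0],"fingers":0.06},
    {"translation":[0,0,0],"delta_rot":[0,0,0],"fingers":0.062},
    {"translation":[0,0,0.04],"delta_rot":[0,0,0],"fingers":0.062},
    {"translation":[0,0,0.085],"delta_rot":[0,0,0],"fingers":0.062},
    {"translation":[-0.02,0.042,0.085],"delta_rot":[0,0,5],"fingers":0.062},
    {"translation":[-0.04,0.084,0.085],"delta_rot":[0,0,10],"fingers":0.062},
    {"translation":[-0.06,0.126,0.085],"delta_rot":[0,0,15],"fingers":0.062},
    {"translation":[-0.08,0.168,0.085],"delta_rot":[0,0,20],"fingers":0.062},
    {"translation":[-0.1,0.21,0.085],"delta_rot":[0,0,25],"fingers":0.062},
    {"translation":[-0.12,0.252,0.085],"delta_rot":[0,0,30],"fingers":0.062},
    {"translation":[-0.146,0.306,0.085],"delta_rot":[0,0,35.6],"fingers":0.062}
  ]
}}

```text
t: 20.95
position: [0.528, 0.3157, 0.1623]
orientation: [0.332, 0.943, 0.0, 0.0]
contact_force: [1.8, 0.6, -0.7]
grip_width: 0.0618
```

Request:
{"name": "move_arm", "arguments": {
  "motion": [
    {"translation":[0,0,-0.03],"delta_rot":[0,0,0],"fingers":0.062},
    {"translation":[0,0,-0.06],"delta_rot":[0,0,0],"fingers":0.062},
    {"translation":[0,0,-0.073],"delta_rot":[0,0,0],"fingers":0.062},
    {"translation":[0,0,-0.073],"delta_rot":[0,0,0],"fingers":0.062},
    {"translation":[0,0,-0.073],"delta_rot":[0,0,0],"fingers":0.062}
  ]
}}

```text
t: 21.45
position: [0.5294, 0.3143, 0.0899]
orientation: [0.334, 0.943, 0.0, 0.0]
contact_force: [1.3, 0.2, -0.4]
grip_width: 0.0618
```

```bash
python3 go.py .524 .3225 .0395 51; cat > eggs.py <<'E'
from h import *
C=dict(A=(.6265,.0619),B=(.5667,.0453),C=(.6707,.0182),D=(.5512,-.0145),E=(.6550,-.0415),F=(.5955,-.058))
im,d=cap('scene'); P=pts('scene',d)
for k,c in C.items():
    m=(np.hypot(P[...,0]-c[0],P[...,1]-c[1])<.026)&(P[...,2]>.08)&(P[...,2]<.12); q=P[m]
    if len(q)<60: continue
    A=np.c_[2*q,np.ones(len(q))]; s=np.linalg.lstsq(A,(q**2).sum(1),rcond=None)[0]; print('egg in',k,m.sum(),q[:,2].max().round(4),s[:3].round(4),'off',(s[:2]-c).round(4))
E
python3 eggs.py
```

```text
pos [0.5295 0.3144 0.0902] sd [0.0002 0.0001 0.0003] psi 50.98 w 0.0618 F [-0.8 -0.4  0.5] t 21.55 q7 [-0.66  0.68  0.07  1.74 -0.06  0.72  0.33]
delta [-0.0055  0.0081 -0.0507] rot 0.0
egg in A 224 0.1032 [0.6253 0.0617 0.0813] off [-0.0012 -0.0002]
egg in C 238 0.1045 [0.6691 0.0179 0.0821] off [-0.0016 -0.0003]
```

Request:
{"name": "move_arm", "arguments": {
  "motion": [
    {"translation":[-0.0055,0.008,0],"delta_rot":[0,0,0],"fingers":0.062},
    {"translation":[-0.0055,0.008,-0.025],"delta_rot":[0,0,0],"fingers":0.062},
    {"translation":[-0.0055,0.008,-0.043],"delta_rot":[0,0,0],"fingers":0.062},
    {"translation":[-0.0055,0.008,-0.051],"delta_rot":[0,0,0],"fingers":0.062},
    {"translation":[-0.0055,0.008,-0.051],"delta_rot":[0,0,0],"fingers":0.062},
    {"translation":[-0.0055,0.008,-0.051],"delta_rot":[0,0,0],"fingers":0.05},
    {"translation":[-0.0055,0.008,-0.051],"delta_rot":[0,0,0],"fingers":0.038},
    {"translation":[-0.0055,0.008,-0.051],"delta_rot":[0,0,0],"fingers":0.038},
    {"translation":[-0.0055,0.008,-0.051],"delta_rot":[0,0,0],"fingers":0.038},
    {"translation":[-0.0055,0.008,-0.045],"delta_rot":[0,0,0],"fingers":0.038},
    {"translation":[-0.0055,0.008,-0.03],"delta_rot":[0,0,0],"fingers":0.038},
    {"translation":[-0.0055,0.008,0.01],"delta_rot":[0,0,0],"fingers":0.038}
  ],
  "squeeze": 8
}}

```text
t: 22.8
position: [0.521, 0.321, 0.0978]
orientation: [0.334, 0.943, -0.002, -0.002]
contact_force: [1.3, -0.3, -0.5]
grip_width: 0.0434
```

Request:
{"name": "move_arm", "arguments": {
  "motion": [
    {"translation":[0,0,0.04],"delta_rot":[0,0,0],"fingers":0.038},
    {"translation":[0,0,0.07],"delta_rot":[0,0,0],"fingers":0.038},
    {"translation":[0,0,0.07],"delta_rot":[0,0,0],"fingers":0.038},
    {"translation":[0,0,0.07],"delta_rot":[0,0,0],"fingers":0.038}
  ]
}}

```text
t: 23.2
position: [0.5233, 0.3225, 0.1704]
orientation: [0.334, 0.943, 0.001, 0.001]
contact_force: [-0.8, -0.4, -0.7]
grip_width: 0.043
```

```bash
python3 go.py .5512 -.0145 .1 15.4
```

```text
pos [0.523  0.3223 0.1697] sd [0.0004 0.0002 0.0007] psi 51.03 w 0.0433 F [ 0.9  0.4 -0.6] t 23.3 q7 [-0.68  0.57  0.08  1.71 -0.06  0.87  0.31]
delta [ 0.0282 -0.3368 -0.0697] rot -35.6
```

Request:
{"name": "move_arm", "arguments": {
  "motion": [
    {"translation":[0.004,-0.045,0],"delta_rot":[0,0,-6],"fingers":0.038},
    {"translation":[0.008,-0.09,0],"delta_rot":[0,0,-12],"fingers":0.038},
    {"translation":[0.012,-0.135,0],"delta_rot":[0,0,-18],"fingers":0.038},
    {"translation":[0.016,-0.18,0],"delta_rot":[0,0,-24],"fingers":0.038},
    {"translation":[0.02,-0.225,0],"delta_rot":[0,0,-30],"fingers":0.038},
    {"translation":[0.024,-0.27,0],"delta_rot":[0,0,-35.6],"fingers":0.038},
    {"translation":[0.027,-0.31,0],"delta_rot":[0,0,-35.6],"fingers":0.038},
    {"translation":[0.028,-0.337,0],"delta_rot":[0,0,-35.6],"fingers":0.038},
    {"translation":[0.028,-0.337,-0.01],"delta_rot":[0,0,-35.6],"fingers":0.038},
    {"translation":[0.028,-0.337,-0.035],"delta_rot":[0,0,-35.6],"fingers":0.038},
    {"translation":[0.028,-0.337,-0.06],"delta_rot":[0,0,-35.6],"fingers":0.038},
    {"translation":[0.028,-0.337,-0.07],"delta_rot":[0,0,-35.6],"fingers":0.038}
  ]
}}

```text
t: 24.5
position: [0.5486, -0.0136, 0.096]
orientation: [0.605, 0.796, -0.002, -0.002]
contact_force: [0.0, 0.1, -0.6]
grip_width: 0.0436
```

```bash
python3 go.py .5512 -.0145 .077 15.4;python3 go.py .5512 -.0145 .077 15.4
```

```text
pos [ 0.5486 -0.0136  0.0958] sd [0.0001 0.0001 0.0002] psi 15.49 w 0.0433 F [ 0.5  0.6 -0.4] t 24.6 q7 [-0.24  0.6   0.24  1.92 -0.22  0.66  0.4 ]
delta [ 0.0026 -0.0009 -0.0188] rot -0.1
pos [ 0.5499 -0.014   0.0978] sd [0.0005 0.0001 0.0006] psi 15.47 w 0.0433 F [ 0.1 -0.4 -1.3] t 24.7 q7 [-0.24  0.59  0.24  1.91 -0.22  0.66  0.4 ]
delta [ 0.0013 -0.0005 -0.0208] rot -0.1
```

Request:
{"name": "move_arm", "arguments": {
  "motion": [
    {"translation":[-0.001,0,-0.008],"delta_rot":[0,0,0],"fingers":0.038},
    {"translation":[-0.001,0,-0.015],"delta_rot":[0,0,0],"fingers":0.038},
    {"translation":[-0.001,0,-0.019],"delta_rot":[0,0,0],"fingers":0.038},
    {"translation":[-0.001,0,-0.021],"delta_rot":[0,0,0],"fingers":0.038},
    {"translation":[-0.001,0,-0.023],"delta_rot":[0,0,0],"fingers":0.038},
    {"translation":[-0.001,0,-0.023],"delta_rot":[0,0,0],"fingers":0.038}
  ]
}}

```text
t: 25.3
position: [0.5501, -0.0147, 0.0761]
orientation: [0.606, 0.796, -0.0, 0.0]
contact_force: [-0.4, 0.3, -0.8]
grip_width: 0.0437
```

```bash
python3 go.py .5512 -.0145 .077 15.4
```

```text
pos [ 0.5501 -0.0147  0.0762] sd [0.     0.     0.0001] psi 15.43 w 0.0434 F [ 0.  -0.2  0.3] t 25.4 q7 [-0.23  0.63  0.22  1.92 -0.23  0.61  0.41]
delta [0.0011 0.0002 0.0008] rot -0.0
```

Request:
{"name": "move_arm", "arguments": {
  "motion": [
    {"translation":[0,0,-0.0008],"delta_rot":[0,0,0],"fingers":0.038},
    {"translation":[0,0,-0.0016],"delta_rot":[0,0,0],"fingers":0.038},
    {"translation":[0,0,-0.0016],"delta_rot":[0,0,0],"fingers":0.038}
  ]
}}

```text
t: 25.7
position: [0.5505, -0.0145, 0.0751]
orientation: [0.606, 0.796, 0.0, 0.0]
contact_force: [-0.1, 1.1, 3.0]
grip_width: 0.0434
```

```bash
python3 go.py .5512 -.0145 .077 15.4
```

```text
pos [ 0.5505 -0.0144  0.0751] sd [0. 0. 0.] psi 15.43 w 0.043 F [0.1 0.3 5.2] t 25.8 q7 [-0.22  0.63  0.22  1.92 -0.23  0.61  0.41]
delta [ 0.0007 -0.0001  0.0019] rot -0.0
```

Request:
{"name": "move_arm", "arguments": {
  "motion": [
    {"translation":[0,0,0],"delta_rot":[0,0,0],"fingers":0.05},
    {"translation":[0,0,0],"delta_rot":[0,0,0],"fingers":0.06},
    {"translation":[0,0,0],"delta_rot":[0,0,0],"fingers":0.062},
    {"translation":[0,0,0.04],"delta_rot":[0,0,0],"fingers":0.062},
    {"translation":[0,0,0.085],"delta_rot":[0,0,0],"fingers":0.062},
    {"translation":[-0.012,0.041,0.085],"delta_rot":[0,0,-8],"fingers":0.062},
    {"translation":[-0.024,0.082,0.085],"delta_rot":[0,0,-16],"fingers":0.062},
    {"translation":[-0.036,0.123,0.085],"delta_rot":[0,0,-24],"fingers":0.062},
    {"translation":[-0.048,0.164,0.085],"delta_rot":[0,0,-32],"fingers":0.062},
    {"translation":[-0.06,0.205,0.085],"delta_rot":[0,0,-40],"fingers":0.062},
    {"translation":[-0.072,0.246,0.085],"delta_rot":[0,0,-48],"fingers":0.062},
    {"translation":[-0.084,0.288,0.085],"delta_rot":[0,0,-54.4],"fingers":0.062}
  ]
}}

```text
t: 27.0
position: [0.4653, 0.2748, 0.1596]
orientation: [0.904, 0.428, -0.0, 0.0]
contact_force: [1.3, 0.5, -0.1]
grip_width: 0.0622
```

Request:
{"name": "move_arm", "arguments": {
  "motion": [
    {"translation":[-0.012,0.042,0],"delta_rot":[0,0,0],"fingers":0.062},
    {"translation":[-0.012,0.042,-0.03],"delta_rot":[0,0,0],"fingers":0.062},
    {"translation":[-0.012,0.042,-0.06],"delta_rot":[0,0,0],"fingers":0.062},
    {"translation":[-0.012,0.042,-0.07],"delta_rot":[0,0,0],"fingers":0.062},
    {"translation":[-0.012,0.042,-0.07],"delta_rot":[0,0,0],"fingers":0.062},
    {"translation":[-0.012,0.042,-0.07],"delta_rot":[0,0,0],"fingers":0.062}
  ]
}}

```text
t: 27.6
position: [0.4548, 0.3152, 0.0904]
orientation: [0.903, 0.43, 0.0, 0.0]
contact_force: [0.0, 0.2, -0.2]
grip_width: 0.0617
```

```bash
python3 go.py .4545 .3150 .0395 -39; python3 eggs.py
```

```text
pos [0.455  0.3153 0.0906] sd [0.0001 0.0001 0.0002] psi -39.03 w 0.0617 F [ 0.5 -0.1  0.3] t 27.7 q7 [-1.    0.64  0.41  1.92 -0.4   0.66 -1.02]
delta [-0.0005 -0.0003 -0.0511] rot 0.0
egg in A 222 0.1025 [0.6257 0.0616 0.0812] off [-0.0008 -0.0003]
egg in C 243 0.1031 [0.669  0.0179 0.082 ] off [-0.0017 -0.0003]
egg in D 183 0.1031 [ 0.5504 -0.0147  0.0821] off [-0.0008 -0.0002]
```

Request:
{"name": "move_arm", "arguments": {
  "motion": [
    {"translation":[-0.0005,0,-0.025],"delta_rot":[0,0,0],"fingers":0.062},
    {"translation":[-0.0005,0,-0.043],"delta_rot":[0,0,0],"fingers":0.062},
    {"translation":[-0.0005,0,-0.051],"delta_rot":[0,0,0],"fingers":0.062},
    {"translation":[-0.0005,0,-0.051],"delta_rot":[0,0,0],"fingers":0.062},
    {"translation":[-0.0005,0,-0.051],"delta_rot":[0,0,0],"fingers":0.05},
    {"translation":[-0.0005,0,-0.051],"delta_rot":[0,0,0],"fingers":0.038},
    {"translation":[-0.0005,0,-0.051],"delta_rot":[0,0,0],"fingers":0.038},
    {"translation":[-0.0005,0,-0.051],"delta_rot":[0,0,0],"fingers":0.038},
    {"translation":[-0.0005,0,-0.045],"delta_rot":[0,0,0],"fingers":0.038},
    {"translation":[-0.0005,0,-0.03],"delta_rot":[0,0,0],"fingers":0.038},
    {"translation":[-0.0005,0,0.01],"delta_rot":[0,0,0],"fingers":0.038},
    {"translation":[-0.0005,0,0.05],"delta_rot":[0,0,0],"fingers":0.038}
  ],
  "squeeze": 8
}}

```text
t: 28.95
position: [0.4525, 0.3152, 0.141]
orientation: [0.902, 0.431, -0.001, 0.0]
contact_force: [1.1, 0.5, -0.9]
grip_width: 0.0436
```

Request:
{"name": "move_arm", "arguments": {
  "motion": [
    {"translation":[0,0,0.03],"delta_rot":[0,0,0],"fingers":0.038},
    {"translation":[0,0,0.03],"delta_rot":[0,0,0],"fingers":0.038},
    {"translation":[0,0,0.03],"delta_rot":[0,0,0],"fingers":0.038},
    {"translation":[0,0,0.03],"delta_rot":[0,0,0],"fingers":0.038}
  ]
}}

```text
t: 29.35
position: [0.4525, 0.3151, 0.1688]
orientation: [0.902, 0.431, -0.001, 0.0]
contact_force: [-0.6, -0.2, -1.2]
grip_width: 0.0434
```

```bash
python3 go.py .5667 .0453 .1 -44.5
```

```text
pos [0.4525 0.3151 0.1687] sd [0.     0.0001 0.0001] psi -38.95 w 0.0433 F [ 1.2 -0.  -1.3] t 29.45 q7 [-1.06  0.52  0.49  1.89 -0.33  0.82 -1.08]
delta [ 0.1142 -0.2698 -0.0687] rot -5.5
```

Request:
{"name": "move_arm", "arguments": {
  "motion": [
    {"translation":[0.018,-0.042,0],"delta_rot":[0,0,-2],"fingers":0.038},
    {"translation":[0.036,-0.084,0],"delta_rot":[0,0,-4],"fingers":0.038},
    {"translation":[0.054,-0.126,0],"delta_rot":[0,0,-5.5],"fingers":0.038},
    {"translation":[0.072,-0.168,0],"delta_rot":[0,0,-5.5],"fingers":0.038},
    {"translation":[0.09,-0.21,0],"delta_rot":[0,0,-5.5],"fingers":0.038},
    {"translation":[0.106,-0.25,0],"delta_rot":[0,0,-5.5],"fingers":0.038},
    {"translation":[0.114,-0.27,0],"delta_rot":[0,0,-5.5],"fingers":0.038},
    {"translation":[0.114,-0.27,-0.03],"delta_rot":[0,0,-5.5],"fingers":0.038},
    {"translation":[0.114,-0.27,-0.055],"delta_rot":[0,0,-5.5],"fingers":0.038},
    {"translation":[0.114,-0.27,-0.068],"delta_rot":[0,0,-5.5],"fingers":0.038},
    {"translation":[0.114,-0.27,-0.068],"delta_rot":[0,0,-5.5],"fingers":0.038},
    {"translation":[0.114,-0.27,-0.068],"delta_rot":[0,0,-5.5],"fingers":0.038}
  ]
}}

```text
t: 30.65
position: [0.5677, 0.0453, 0.1018]
orientation: [0.922, 0.387, -0.0, 0.0]
contact_force: [-0.9, -0.0, -0.8]
grip_width: 0.0435
```

```bash
python3 go.py .5667 .0453 .077 -44.5;python3 go.py .5667 .0453 .077 -44.5
```

```text
pos [0.5679 0.0454 0.1021] sd [0.0002 0.     0.0003] psi -44.46 w 0.0433 F [-0.5 -0.1 -0. ] t 30.75 q7 [-0.51  0.65  0.47  1.88 -0.43  0.72 -0.57]
delta [-0.0012 -0.0001 -0.0251] rot -0.0
pos [0.5684 0.0455 0.1027] sd [0. 0. 0.] psi -44.46 w 0.0431 F [ 0.4 -1.  -1.1] t 30.85 q7 [-0.51  0.65  0.47  1.88 -0.43  0.72 -0.57]
delta [-0.0017 -0.0002 -0.0257] rot -0.0
```

Request:
{"name": "move_arm", "arguments": {
  "motion": [
    {"translation":[-0.002,0,-0.01],"delta_rot":[0,0,0],"fingers":0.038},
    {"translation":[-0.002,0,-0.018],"delta_rot":[0,0,0],"fingers":0.038},
    {"translation":[-0.002,0,-0.022],"delta_rot":[0,0,0],"fingers":0.038},
    {"translation":[-0.002,0,-0.024],"delta_rot":[0,0,0],"fingers":0.038},
    {"translation":[-0.002,0,-0.026],"delta_rot":[0,0,0],"fingers":0.038},
    {"translation":[-0.002,0,-0.026],"delta_rot":[0,0,0],"fingers":0.038}
  ]
}}

```text
t: 31.45
position: [0.5668, 0.0451, 0.0761]
orientation: [0.922, 0.387, 0.001, 0.001]
contact_force: [2.3, -0.3, 1.6]
grip_width: 0.0434
```

```bash
python3 go.py .5667 .0453 .077 -44.5
```

```text
pos [0.5668 0.045  0.0761] sd [0. 0. 0.] psi -44.49 w 0.0435 F [ 4.3 -2.5  2.2] t 31.55 q7 [-0.49  0.69  0.44  1.89 -0.45  0.66 -0.54]
delta [-0.0001  0.0003  0.0009] rot -0.0
```

Request:
{"name": "move_arm", "arguments": {
  "motion": [
    {"translation":[0.001,-0.0006,0],"delta_rot":[0,0,0],"fingers":0.038},
    {"translation":[0.001,-0.0006,-0.001],"delta_rot":[0,0,0],"fingers":0.038},
    {"translation":[0.001,-0.0006,-0.001],"delta_rot":[0,0,0],"fingers":0.038}
  ]
}}

```text
t: 31.85
position: [0.5669, 0.045, 0.0753]
orientation: [0.922, 0.387, 0.0, -0.0]
contact_force: [0.8, -0.6, 9.2]
grip_width: 0.0434
```

```bash
python3 go.py .5667 .0453 .077 -44.5
```

```text
pos [0.5669 0.045  0.0753] sd [0. 0. 0.] psi -44.47 w 0.0435 F [0.7 0.6 8.8] t 31.95 q7 [-0.48  0.69  0.44  1.88 -0.46  0.67 -0.54]
delta [-0.0002  0.0003  0.0017] rot -0.0
```

Request:
{"name": "move_arm", "arguments": {
  "motion": [
    {"translation":[0,0,0],"delta_rot":[0,0,0],"fingers":0.05},
    {"translation":[0,0,0],"delta_rot":[0,0,0],"fingers":0.06},
    {"translation":[0,0,0],"delta_rot":[0,0,0],"fingers":0.062},
    {"translation":[0,0,0.04],"delta_rot":[0,0,0],"fingers":0.062},
    {"translation":[0,0,0.085],"delta_rot":[0,0,0],"fingers":0.062},
    {"translation":[-0.015,0.042,0.085],"delta_rot":[0,0,2],"fingers":0.062},
    {"translation":[-0.03,0.085,0.085],"delta_rot":[0,0,4],"fingers":0.062},
    {"translation":[-0.045,0.127,0.085],"delta_rot":[0,0,5.5],"fingers":0.062},
    {"translation":[-0.06,0.17,0.085],"delta_rot":[0,0,5.5],"fingers":0.062},
    {"translation":[-0.075,0.212,0.085],"delta_rot":[0,0,5.5],"fingers":0.062},
    {"translation":[-0.09,0.255,0.085],"delta_rot":[0,0,5.5],"fingers":0.062},
    {"translation":[-0.105,0.298,0.085],"delta_rot":[0,0,5.5],"fingers":0.062}
  ]
}}

```text
t: 33.15
position: [0.4601, 0.3442, 0.1593]
orientation: [0.902, 0.431, -0.001, 0.0]
contact_force: [0.3, 0.1, -0.7]
grip_width: 0.0617
```

Request:
{"name": "move_arm", "arguments": {
  "motion": [
    {"translation":[-0.0145,0.042,0],"delta_rot":[0,0,0],"fingers":0.062},
    {"translation":[-0.0145,0.042,-0.03],"delta_rot":[0,0,0],"fingers":0.062},
    {"translation":[-0.0145,0.042,-0.06],"delta_rot":[0,0,0],"fingers":0.062},
    {"translation":[-0.0145,0.042,-0.07],"delta_rot":[0,0,0],"fingers":0.062},
    {"translation":[-0.0145,0.042,-0.07],"delta_rot":[0,0,0],"fingers":0.062},
    {"translation":[-0.0145,0.042,-0.07],"delta_rot":[0,0,0],"fingers":0.062}
  ]
}}

```text
t: 33.75
position: [0.4477, 0.3846, 0.0904]
orientation: [0.903, 0.43, 0.0, -0.0]
contact_force: [0.1, 0.4, 0.2]
grip_width: 0.0623
```

```bash
python3 go.py .4474 .3847 .0395 -39; python3 eggs.py
```

```text
pos [0.4479 0.3847 0.0907] sd [0.0001 0.0001 0.0002] psi -39.02 w 0.0623 F [ 0.7 -0.7 -0. ] t 33.85 q7 [-1.1   0.69  0.43  1.82 -0.41  0.72 -1.12]
delta [-0.0005 -0.     -0.0512] rot 0.0
egg in A 224 0.1029 [0.6256 0.0618 0.0816] off [-0.0009 -0.0001]
egg in B 192 0.1036 [0.5661 0.0454 0.0824] off [-0.0006  0.0001]
egg in C 237 0.1029 [0.6688 0.0182 0.0814] off [-0.0019 -0.    ]
egg in D 178 0.1034 [ 0.5504 -0.0145  0.0823] off [-0.0008  0.    ]
```

Request:
{"name": "move_arm", "arguments": {
  "motion": [
    {"translation":[-0.0005,0,-0.025],"delta_rot":[0,0,0],"fingers":0.062},
    {"translation":[-0.0005,0,-0.043],"delta_rot":[0,0,0],"fingers":0.062},
    {"translation":[-0.0005,0,-0.051],"delta_rot":[0,0,0],"fingers":0.062},
    {"translation":[-0.0005,0,-0.051],"delta_rot":[0,0,0],"fingers":0.062},
    {"translation":[-0.0005,0,-0.051],"delta_rot":[0,0,0],"fingers":0.05},
    {"translation":[-0.0005,0,-0.051],"delta_rot":[0,0,0],"fingers":0.038},
    {"translation":[-0.0005,0,-0.051],"delta_rot":[0,0,0],"fingers":0.038},
    {"translation":[-0.0005,0,-0.051],"delta_rot":[0,0,0],"fingers":0.038},
    {"translation":[-0.0005,0,-0.045],"delta_rot":[0,0,0],"fingers":0.038},
    {"translation":[-0.0005,0,-0.03],"delta_rot":[0,0,0],"fingers":0.038},
    {"translation":[-0.0005,0,0.01],"delta_rot":[0,0,0],"fingers":0.038},
    {"translation":[-0.0005,0,0.05],"delta_rot":[0,0,0],"fingers":0.038}
  ],
  "squeeze": 8
}}

```text
t: 35.1
position: [0.4457, 0.3845, 0.1411]
orientation: [0.902, 0.431, -0.001, 0.0]
contact_force: [0.4, 0.9, -0.4]
grip_width: 0.0434
```

Request:
{"name": "move_arm", "arguments": {
  "motion": [
    {"translation":[0,0,0.04],"delta_rot":[0,0,0],"fingers":0.038},
    {"translation":[0,0,0.04],"delta_rot":[0,0,0],"fingers":0.038},
    {"translation":[0,0,0.04],"delta_rot":[0,0,0],"fingers":0.038},
    {"translation":[0,0,0.04],"delta_rot":[0,0,0],"fingers":0.038}
  ]
}}

```text
t: 35.5
position: [0.4455, 0.3845, 0.1789]
orientation: [0.902, 0.431, -0.001, 0.0]
contact_force: [-0.3, 0.8, -1.1]
grip_width: 0.0432
```

```bash
python3 go.py .655 -.0415 .1 -44.5
```

```text
pos [0.4455 0.3844 0.1787] sd [0.     0.0001 0.0002] psi -38.95 w 0.0433 F [ 0.  -0.2 -0.7] t 35.6 q7 [-1.15  0.56  0.5   1.79 -0.34  0.88 -1.18]
delta [ 0.2095 -0.4259 -0.0787] rot -5.5
```

Request:
{"name": "move_arm", "arguments": {
  "motion": [
    {"translation":[0.02,-0.04,0],"delta_rot":[0,0,-1],"fingers":0.038},
    {"translation":[0.04,-0.081,0],"delta_rot":[0,0,-2],"fingers":0.038},
    {"translation":[0.06,-0.122,0],"delta_rot":[0,0,-3],"fingers":0.038},
    {"translation":[0.08,-0.163,0],"delta_rot":[0,0,-4],"fingers":0.038},
    {"translation":[0.1,-0.203,0],"delta_rot":[0,0,-5],"fingers":0.038},
    {"translation":[0.12,-0.244,0],"delta_rot":[0,0,-5.5],"fingers":0.038},
    {"translation":[0.14,-0.285,0],"delta_rot":[0,0,-5.5],"fingers":0.038},
    {"translation":[0.16,-0.325,0],"delta_rot":[0,0,-5.5],"fingers":0.038},
    {"translation":[0.18,-0.366,0],"delta_rot":[0,0,-5.5],"fingers":0.038},
    {"translation":[0.2,-0.406,0],"delta_rot":[0,0,-5.5],"fingers":0.038},
    {"translation":[0.2095,-0.426,0],"delta_rot":[0,0,-5.5],"fingers":0.038},
    {"translation":[0.2095,-0.426,0],"delta_rot":[0,0,-5.5],"fingers":0.038}
  ]
}}

```text
t: 36.8
position: [0.656, -0.0466, 0.1786]
orientation: [0.923, 0.384, -0.001, 0.001]
contact_force: [-0.7, -0.5, -0.3]
grip_width: 0.0435
```

Request:
{"name": "move_arm", "arguments": {
  "motion": [
    {"translation":[0,0,-0.03],"delta_rot":[0,0,0],"fingers":0.038},
    {"translation":[0,0,-0.06],"delta_rot":[0,0,0],"fingers":0.038},
    {"translation":[0,0,-0.078],"delta_rot":[0,0,0],"fingers":0.038},
    {"translation":[0,0,-0.078],"delta_rot":[0,0,0],"fingers":0.038},
    {"translation":[0,0,-0.078],"delta_rot":[0,0,0],"fingers":0.038}
  ]
}}

```text
t: 37.3
position: [0.6562, -0.0408, 0.1019]
orientation: [0.922, 0.387, -0.0, 0.0]
contact_force: [0.2, 1.2, 0.2]
grip_width: 0.0432
```

```bash
python3 go.py .655 -.0415 .077 -44.5
```

```text
pos [ 0.6565 -0.0409  0.1023] sd [0.0003 0.0001 0.0004] psi -44.45 w 0.0431 F [ 0.3  0.3 -0.5] t 37.4 q7 [-0.33  0.77  0.48  1.63 -0.45  0.85 -0.43]
delta [-0.0015 -0.0006 -0.0253] rot -0.1
```

Request:
{"name": "move_arm", "arguments": {
  "motion": [
    {"translation":[-0.002,-0.0005,-0.01],"delta_rot":[0,0,0],"fingers":0.038},
    {"translation":[-0.002,-0.0005,-0.018],"delta_rot":[0,0,0],"fingers":0.038},
    {"translation":[-0.002,-0.0005,-0.022],"delta_rot":[0,0,0],"fingers":0.038},
    {"translation":[-0.002,-0.0005,-0.0245],"delta_rot":[0,0,0],"fingers":0.038},
    {"translation":[-0.002,-0.0005,-0.0265],"delta_rot":[0,0,0],"fingers":0.038},
    {"translation":[-0.002,-0.0005,-0.0265],"delta_rot":[0,0,0],"fingers":0.038}
  ]
}}

```text
t: 38.0
position: [0.6554, -0.0418, 0.076]
orientation: [0.922, 0.387, 0.001, 0.001]
contact_force: [2.5, -0.4, 3.6]
grip_width: 0.0432
```

```bash
python3 go.py .655 -.0415 .077 -44.5
```

```text
pos [ 0.6554 -0.0418  0.076 ] sd [0. 0. 0.] psi -44.47 w 0.0436 F [3.2 0.4 3.4] t 38.1 q7 [-0.31  0.81  0.46  1.64 -0.47  0.8  -0.42]
delta [-0.0004  0.0003  0.001 ] rot -0.0
```

Request:
{"name": "move_arm", "arguments": {
  "motion": [
    {"translation":[0.0005,0,-0.001],"delta_rot":[0,0,0],"fingers":0.038},
    {"translation":[0.0005,0,-0.001],"delta_rot":[0,0,0],"fingers":0.038},
    {"translation":[0.0005,0,-0.001],"delta_rot":[0,0,0],"fingers":0.038}
  ]
}}

```text
t: 38.4
position: [0.6555, -0.0418, 0.0753]
orientation: [0.922, 0.387, 0.001, 0.0]
contact_force: [0.5, -0.1, 8.3]
grip_width: 0.0437
```

```bash
python3 go.py .655 -.0415 .077 -44.5
```

```text
pos [ 0.6555 -0.0418  0.0753] sd [0. 0. 0.] psi -44.47 w 0.0434 F [ 0.8 -1.1  8.5] t 38.5 q7 [-0.31  0.81  0.46  1.64 -0.47  0.8  -0.42]
delta [-0.0005  0.0003  0.0017] rot -0.0
```

Request:
{"name": "move_arm", "arguments": {
  "motion": [
    {"translation":[0,0,0],"delta_rot":[0,0,0],"fingers":0.05},
    {"translation":[0,0,0],"delta_rot":[0,0,0],"fingers":0.06},
    {"translation":[0,0,0],"delta_rot":[0,0,0],"fingers":0.062},
    {"translation":[0,0,0.04],"delta_rot":[0,0,0],"fingers":0.062},
    {"translation":[0,0,0.085],"delta_rot":[0,0,0],"fingers":0.062},
    {"translation":[0,0,0.13],"delta_rot":[0,0,0],"fingers":0.062},
    {"translation":[-0.03,0.03,0.17],"delta_rot":[0,0,0],"fingers":0.062},
    {"translation":[-0.06,0.07,0.18],"delta_rot":[0,0,8],"fingers":0.062},
    {"translation":[-0.09,0.11,0.18],"delta_rot":[0,0,16],"fingers":0.062},
    {"translation":[-0.12,0.15,0.18],"delta_rot":[0,0,24],"fingers":0.062},
    {"translation":[-0.15,0.19,0.18],"delta_rot":[0,0,32],"fingers":0.062},
    {"translation":[-0.15,0.23,0.18],"delta_rot":[0,0,40],"fingers":0.062}
  ]
}}

```text
t: 39.7
position: [0.5009, 0.1886, 0.2539]
orientation: [0.732, 0.681, -0.001, -0.001]
contact_force: [1.1, 0.9, 0.0]
grip_width: 0.0619
```

```bash
python3 eggs.py; cat > dome.py <<'E'
from h import *
for n in('top','scene'):
    im,d=cap(n); P=pts(n,d)
    m=(P[...,0]>.35)&(P[...,0]<.75)&(P[...,1]>-.55)&(P[...,1]<-.13)&(P[...,2]>.112)&(P[...,2]<.125); q=P[m]
    print(n,m.sum(),q.mean(0).round(4) if len(q) else '', cv2.minEnclosingCircle((q[:,:2]*1000).astype(np.float32)) if len(q) else '')
    if n=='top': b=cv2.resize(im[130:270,200:500][:,:,::-1],(750,350),interpolation=cv2.INTER_CUBIC)
    else: c=cv2.resize(im[130:270,120:520][:,:,::-1],(750,250),interpolation=cv2.INTER_CUBIC)
cv2.imwrite('pics/all1.png',np.vstack([b,c]))
E
python3 dome.py; python3 go.py .5048 -.344 .16 0
```

```text
egg in A 221 0.103 [0.6256 0.0617 0.0817] off [-0.0009 -0.0002]
egg in B 194 0.1022 [0.5658 0.0454 0.0818] off [-0.0009  0.0001]
egg in C 239 0.1033 [0.669  0.0182 0.0815] off [-0.0017 -0.    ]
egg in D 181 0.1034 [ 0.5501 -0.0145  0.0817] off [-0.0011  0.    ]
egg in E 221 0.1033 [ 0.6543 -0.0412  0.082 ] off [-0.0007  0.0003]
top 133 [ 0.5049 -0.3442  0.1183] ((505.4957580566406, -344.8931884765625), 16.944658279418945)
scene 89 [ 0.5077 -0.3424  0.1183] ((505.1283264160156, -343.9491271972656), 17.175796508789062)
pos [0.5036 0.1904 0.2538] sd [0.0004 0.0013 0.    ] psi -4.23 w 0.0622 F [ 1.1 -0.8  0.4] t 39.95 q7 [-0.76  0.36  0.4   1.85 -0.17  0.97 -0.36]
delta [ 0.0012 -0.5344 -0.0938] rot 4.2
```

View pics/all1.png

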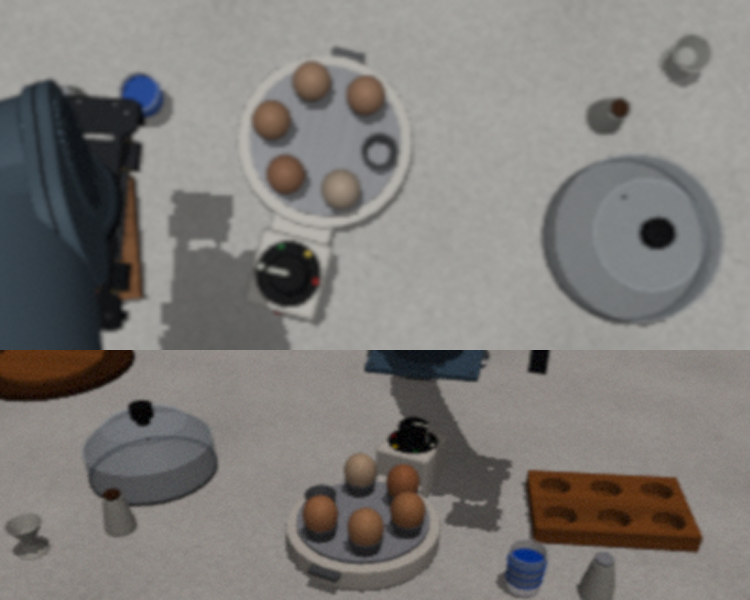

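Five eggs are in cups and the pointer is at the white dot. The dome is unmoved, with its grip at (.505,-.344). Fetching it now.

Request:
{"name": "move_arm", "arguments": {
  "motion": [
    {"translation":[0,-0.049,0],"delta_rot":[0,0,0],"fingers":0.056},
    {"translation":[0,-0.098,0],"delta_rot":[0,0,0],"fingers":0.056},
    {"translation":[0,-0.147,0],"delta_rot":[0,0,0],"fingers":0.056},
    {"translation":[0,-0.196,0],"delta_rot":[0,0,0],"fingers":0.056},
    {"translation":[0,-0.245,0],"delta_rot":[0,0,0],"fingers":0.056},
    {"translation":[0,-0.294,0],"delta_rot":[0,0,0],"fingers":0.056},
    {"translation":[0,-0.343,0],"delta_rot":[0,0,0],"fingers":0.056},
    {"translation":[0,-0.392,0],"delta_rot":[0,0,0],"fingers":0.056},
    {"translation":[0,-0.441,0],"delta_rot":[0,0,0],"fingers":0.056},
    {"translation":[0,-0.49,0],"delta_rot":[0,0,0],"fingers":0.056},
    {"translation":[0.0015,-0.535,0],"delta_rot":[0,0,0],"fingers":0.056},
    {"translation":[0.0015,-0.535,-0.04],"delta_rot":[0,0,0],"fingers":0.056}
  ],
  "squeeze": 30
}}

```text
t: 41.15
position: [0.5048, -0.3588, 0.2186]
orientation: [0.738, 0.674, -0.001, 0.007]
contact_force: [0.7, 0.5, 0.4]
grip_width: 0.0558
```

Request:
{"name": "move_arm", "arguments": {
  "motion": [
    {"translation":[0,0,-0.04],"delta_rot":[0,0,0],"fingers":0.056},
    {"translation":[0,0,-0.055],"delta_rot":[0,0,0],"fingers":0.056},
    {"translation":[0,0,-0.055],"delta_rot":[0,0,0],"fingers":0.056},
    {"translation":[0,0,-0.055],"delta_rot":[0,0,0],"fingers":0.056}
  ]
}}

```text
t: 41.55
position: [0.5062, -0.3478, 0.1604]
orientation: [0.735, 0.679, -0.0, 0.001]
contact_force: [0.4, -0.7, 0.5]
grip_width: 0.056
```

```bash
python3 go.py .5052 -.3443 .102 -4;python3 go.py .5052 -.3443 .102 -4
```

```text
pos [ 0.5065 -0.3478  0.1607] sd [0.0003 0.     0.0003] psi -4.52 w 0.0556 F [ 0.5 -0.6 -1. ] t 41.65 q7 [ 0.18  0.63  0.5   1.73 -0.37  0.88  0.76]
delta [-0.0013  0.0035 -0.0587] rot 0.5
pos [ 0.507  -0.3475  0.1612] sd [0.     0.0001 0.    ] psi -4.48 w 0.0561 F [-0.  -0.3  0.5] t 41.75 q7 [ 0.18  0.63  0.5   1.73 -0.37  0.88  0.76]
delta [-0.0018  0.0032 -0.0592] rot 0.5
```

Request:
{"name": "move_arm", "arguments": {
  "motion": [
    {"translation":[-0.0018,0.003,-0.02],"delta_rot":[0,0,0],"fingers":0.056},
    {"translation":[-0.0018,0.003,-0.04],"delta_rot":[0,0,0],"fingers":0.056},
    {"translation":[-0.0018,0.003,-0.053],"delta_rot":[0,0,0],"fingers":0.056},
    {"translation":[-0.0018,0.003,-0.059],"delta_rot":[0,0,0],"fingers":0.056},
    {"translation":[-0.0018,0.003,-0.059],"delta_rot":[0,0,0],"fingers":0.056},
    {"translation":[-0.0018,0.003,-0.059],"delta_rot":[0,0,0],"fingers":0.056}
  ]
}}

```text
t: 42.35
position: [0.5047, -0.3442, 0.1009]
orientation: [0.734, 0.679, 0.0, 0.001]
contact_force: [-0.4, -0.6, 0.9]
grip_width: 0.0561
```

```bash
python3 go.py .5052 -.3443 .102 -4; python3 -c "
from h import *
im,d=cap('scene'); b=im[120:230,130:270][:,:,::-1]; cv2.imwrite('pics/d1.png',cv2.resize(b,(700,550),interpolation=cv2.INTER_CUBIC))"
```

```text
pos [ 0.5047 -0.3442  0.1009] sd [0.     0.     0.0001] psi -4.48 w 0.056 F [0.2 0.1 0.4] t 42.45 q7 [ 0.2   0.7   0.45  1.77 -0.42  0.77  0.79]
delta [ 0.0005 -0.0001  0.0011] rot 0.5
```

View pics/d1.png

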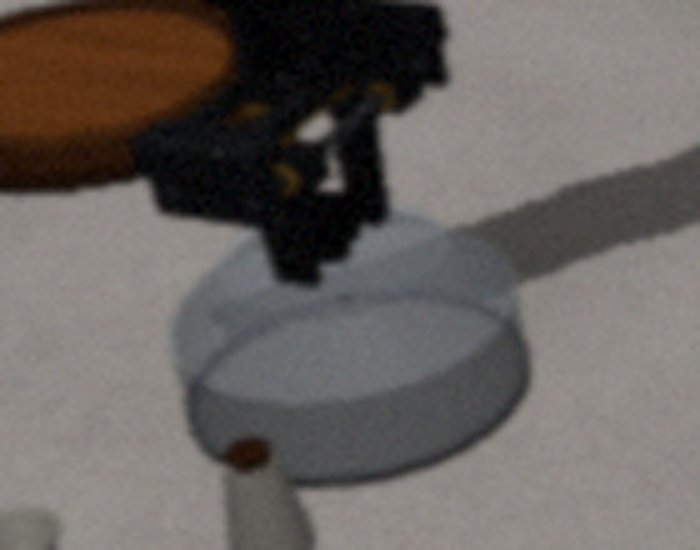

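The fingers straddle the grip, so I close and lift.

Request:
{"name": "move_arm", "arguments": {
  "motion": [
    {"translation":[0,0,0],"delta_rot":[0,0,0],"fingers":0.04},
    {"translation":[0,0,0],"delta_rot":[0,0,0],"fingers":0.028},
    {"translation":[0,0,0],"delta_rot":[0,0,0],"fingers":0.028},
    {"translation":[0,0,0],"delta_rot":[0,0,0],"fingers":0.028},
    {"translation":[0,0,0],"delta_rot":[0,0,0],"fingers":0.028},
    {"translation":[0,0,0.02],"delta_rot":[0,0,0],"fingers":0.028},
    {"translation":[0,0,0.05],"delta_rot":[0,0,0],"fingers":0.028},
    {"translation":[0,0,0.09],"delta_rot":[0,0,0],"fingers":0.028},
    {"translation":[0,0,0.13],"delta_rot":[0,0,0],"fingers":0.028},
    {"translation":[0,0,0.145],"delta_rot":[0,0,0],"fingers":0.028},
    {"translation":[0,0,0.145],"delta_rot":[0,0,0],"fingers":0.028},
    {"translation":[0,0,0.145],"delta_rot":[0,0,0],"fingers":0.028}
  ],
  "squeeze": 30
}}

```text
t: 43.7
position: [0.5036, -0.3428, 0.2433]
orientation: [0.734, 0.679, -0.0, -0.001]
contact_force: [0.1, -0.1, -2.7]
grip_width: 0.0329
```

```bash
python3 go.py .611 .0019 .245 -4.5
```

```text
pos [ 0.5034 -0.3428  0.243 ] sd [0.0001 0.0001 0.0003] psi -4.46 w 0.0328 F [-0.2  0.4 -2.1] t 43.8 q7 [ 0.13  0.52  0.55  1.68 -0.31  1.03  0.71]
delta [0.1076 0.3447 0.002 ] rot -0.0
```

Request:
{"name": "move_arm", "arguments": {
  "motion": [
    {"translation":[0.006,0.02,0.002],"delta_rot":[0,0,0],"fingers":0.028},
    {"translation":[0.016,0.05,0.002],"delta_rot":[0,0,0],"fingers":0.028},
    {"translation":[0.027,0.087,0.002],"delta_rot":[0,0,0],"fingers":0.028},
    {"translation":[0.039,0.125,0.002],"delta_rot":[0,0,0],"fingers":0.028},
    {"translation":[0.051,0.163,0.002],"delta_rot":[0,0,0],"fingers":0.028},
    {"translation":[0.063,0.202,0.002],"delta_rot":[0,0,0],"fingers":0.028},
    {"translation":[0.075,0.24,0.002],"delta_rot":[0,0,0],"fingers":0.028},
    {"translation":[0.087,0.278,0.002],"delta_rot":[0,0,0],"fingers":0.028},
    {"translation":[0.096,0.308,0.002],"delta_rot":[0,0,0],"fingers":0.028},
    {"translation":[0.103,0.33,0.002],"delta_rot":[0,0,0],"fingers":0.028},
    {"translation":[0.1076,0.3447,0.002],"delta_rot":[0,0,0],"fingers":0.028},
    {"translation":[0.1076,0.3447,0.002],"delta_rot":[0,0,0],"fingers":0.028}
  ]
}}

```text
t: 45.0
position: [0.6117, 0.0035, 0.2456]
orientation: [0.733, 0.68, -0.001, -0.001]
contact_force: [-0.4, 0.3, -2.7]
grip_width: 0.0329
```

```bash
python3 go.py .611 .0019 .137 -4.5; python3 go.py .611 .0019 .137 -4.5; python3 -c "
from h import *
im,d=cap('scene'); b=im[60:260,210:430][:,:,::-1]; cv2.imwrite('pics/d2.png',cv2.resize(b,(660,600),interpolation=cv2.INTER_CUBIC))"
```

```text
pos [0.6115 0.0023 0.2458] sd [0.0002 0.0012 0.0002] psi -4.34 w 0.0332 F [-0.4 -1.1 -2. ] t 45.1 q7 [-0.43  0.51  0.5   1.67 -0.28  1.03  0.08]
delta [-0.0005 -0.0004 -0.1088] rot -0.2
pos [ 0.6113 -0.0008  0.2465] sd [0.     0.0004 0.0002] psi -4.57 w 0.033 F [-0.3 -0.4 -1.5] t 45.2 q7 [-0.43  0.51  0.5   1.67 -0.28  1.03  0.08]
delta [-0.0003  0.0027 -0.1095] rot 0.1
```

View pics/d2.png

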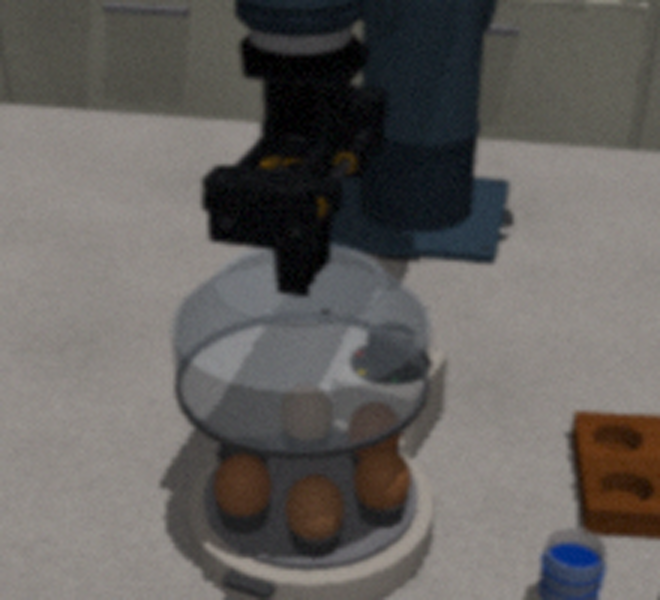

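The dome hangs level over the cooker. I lower it in stages.

Request:
{"name": "move_arm", "arguments": {
  "motion": [
    {"translation":[0,0.002,-0.01],"delta_rot":[0,0,0],"fingers":0.028},
    {"translation":[0,0.002,-0.02],"delta_rot":[0,0,0],"fingers":0.028},
    {"translation":[0,0.002,-0.025],"delta_rot":[0,0,0],"fingers":0.028},
    {"translation":[0,0.002,-0.025],"delta_rot":[0,0,0],"fingers":0.028},
    {"translation":[0,0.002,-0.025],"delta_rot":[0,0,0],"fingers":0.028}
  ]
}}

```text
t: 45.75
position: [0.6118, 0.0029, 0.2219]
orientation: [0.734, 0.679, -0.0, -0.0]
contact_force: [0.5, 0.4, -1.8]
grip_width: 0.033
```

```bash
python3 go.py .611 .0019 .137 -4.5
```

```text
pos [0.6119 0.0029 0.2221] sd [0.0001 0.     0.0002] psi -4.48 w 0.0325 F [-0.5  0.3 -3.1] t 45.85 q7 [-0.43  0.54  0.49  1.69 -0.29  0.98  0.09]
delta [-0.0009 -0.001  -0.0851] rot -0.0
```

Request:
{"name": "move_arm", "arguments": {
  "motion": [
    {"translation":[-0.001,-0.001,-0.015],"delta_rot":[0,0,0],"fingers":0.028},
    {"translation":[-0.001,-0.001,-0.03],"delta_rot":[0,0,0],"fingers":0.028},
    {"translation":[-0.001,-0.001,-0.045],"delta_rot":[0,0,0],"fingers":0.028},
    {"translation":[-0.001,-0.001,-0.06],"delta_rot":[0,0,0],"fingers":0.028},
    {"translation":[-0.001,-0.001,-0.07],"delta_rot":[0,0,0],"fingers":0.028},
    {"translation":[-0.001,-0.001,-0.07],"delta_rot":[0,0,0],"fingers":0.028}
  ]
}}

```text
t: 46.45
position: [0.6096, 0.002, 0.15]
orientation: [0.734, 0.679, -0.001, -0.001]
contact_force: [-0.4, 0.1, -2.3]
grip_width: 0.0328
```

```bash
python3 go.py .611 .0019 .137 -4.5
```

```text
pos [0.61   0.0019 0.1506] sd [0.0004 0.0001 0.0006] psi -4.48 w 0.0328 F [-0.3 -0.3 -2.3] t 46.55 q7 [-0.4   0.63  0.45  1.74 -0.34  0.85  0.13]
delta [ 0.001  -0.     -0.0136] rot -0.0
```

Request:
{"name": "move_arm", "arguments": {
  "motion": [
    {"translation":[0.0005,0,-0.004],"delta_rot":[0,0,0],"fingers":0.028},
    {"translation":[0.0005,0,-0.008],"delta_rot":[0,0,0],"fingers":0.028},
    {"translation":[0.0005,0,-0.011],"delta_rot":[0,0,0],"fingers":0.028},
    {"translation":[0.0005,0,-0.013],"delta_rot":[0,0,0],"fingers":0.028},
    {"translation":[0.0005,0,-0.0145],"delta_rot":[0,0,0],"fingers":0.028},
    {"translation":[0.0005,0,-0.0145],"delta_rot":[0,0,0],"fingers":0.028}
  ]
}}

```text
t: 47.15
position: [0.6112, 0.002, 0.1374]
orientation: [0.734, 0.679, -0.0, -0.0]
contact_force: [-0.4, -0.1, -2.3]
grip_width: 0.0327
```

```bash
python3 go.py .611 .0019 .137 -4.5
```

```text
pos [0.6113 0.002  0.1375] sd [0.0001 0.     0.0001] psi -4.47 w 0.033 F [ 0.4  0.5 -2. ] t 47.25 q7 [-0.39  0.65  0.44  1.75 -0.35  0.83  0.14]
delta [-0.0003 -0.0001 -0.0005] rot -0.0
```

Still hanging (−2 N), about 0.5–1 mm above the ledge. A little further down.

Request:
{"name": "move_arm", "arguments": {
  "motion": [
    {"translation":[0,0,-0.001],"delta_rot":[0,0,0],"fingers":0.028},
    {"translation":[0,0,-0.002],"delta_rot":[0,0,0],"fingers":0.028},
    {"translation":[0,0,-0.002],"delta_rot":[0,0,0],"fingers":0.028},
    {"translation":[0,0,-0.002],"delta_rot":[0,0,0],"fingers":0.028}
  ]
}}

```text
t: 47.65
position: [0.6115, 0.002, 0.1362]
orientation: [0.734, 0.679, 0.0, 0.0]
contact_force: [-2.1, 0.5, 5.5]
grip_width: 0.0329
```

```bash
python3 go.py .611 .0019 .137 -4.5
```

```text
pos [0.6115 0.002  0.1362] sd [0. 0. 0.] psi -4.48 w 0.033 F [-2.9 -0.2  5.1] t 47.75 q7 [-0.39  0.65  0.44  1.75 -0.36  0.82  0.14]
delta [-0.0005 -0.0001  0.0008] rot -0.0
```

Request:
{"name": "move_arm", "arguments": {
  "motion": [
    {"translation":[0,0,0.001],"delta_rot":[0,0,0],"fingers":0.045},
    {"translation":[0,0,0.001],"delta_rot":[0,0,0],"fingers":0.056},
    {"translation":[0,0,0.001],"delta_rot":[0,0,0],"fingers":0.056},
    {"translation":[0,0,0.03],"delta_rot":[0,0,0],"fingers":0.056},
    {"translation":[0,0,0.075],"delta_rot":[0,0,0],"fingers":0.056},
    {"translation":[-0.03,0.01,0.09],"delta_rot":[0,0,8],"fingers":0.056},
    {"translation":[-0.075,0.02,0.09],"delta_rot":[0,0,16],"fingers":0.056},
    {"translation":[-0.12,0.03,0.09],"delta_rot":[0,0,24],"fingers":0.056},
    {"translation":[-0.152,0.039,0.06],"delta_rot":[0,0,32],"fingers":0.056},
    {"translation":[-0.152,0.039,0.03],"delta_rot":[0,0,40],"fingers":0.056},
    {"translation":[-0.152,0.039,0.02],"delta_rot":[0,0,48],"fingers":0.056},
    {"translation":[-0.152,0.039,0.02],"delta_rot":[0,0,56],"fingers":0.056}
  ]
}}

```text
t: 48.95
position: [0.458, 0.0409, 0.1541]
orientation: [0.327, 0.945, -0.001, -0.001]
contact_force: [0.2, 0.4, 0.9]
grip_width: 0.056
```

Request:
{"name": "move_arm", "arguments": {
  "motion": [
    {"translation":[0,0,0],"delta_rot":[0,0,7],"fingers":0.056},
    {"translation":[0,0,0],"delta_rot":[0,0,14],"fingers":0.056},
    {"translation":[0,0,0],"delta_rot":[0,0,14],"fingers":0.056},
    {"translation":[0,0,0],"delta_rot":[0,0,14],"fingers":0.056}
  ]
}}

```text
t: 49.35
position: [0.4594, 0.0409, 0.1556]
orientation: [0.214, 0.977, 0.0, 0.0]
contact_force: [0.4, 0.5, -0.4]
grip_width: 0.0555
```

```bash
python3 go.py .4594 .0408 .092 65; python3 - <<'E'
from h import *
im,d=cap('scene'); P=pts('scene',d)
c=np.array([.611,.0019]); r=np.hypot(P[...,0]-c[0],P[...,1]-c[1])
m=(r<.02)&(P[...,2]>.14)&(P[...,2]<.17); q=P[m]; print('grip top',m.sum(),np.median(q[:,2]),cv2.minEnclosingCircle((q[q[:,2]>.148][:,:2]*1000).astype(np.float32)))
m=(r<.062)&(r>.022)&(P[...,2]>.11)&(P[...,2]<.135); q=P[m]; print('roof',m.sum(),np.median(q[:,2]))
A=np.c_[q[:,:2]-c,np.ones(len(q))]; print('tilt',np.linalg.lstsq(A,q[:,2],rcond=None)[0])
b=im[110:270,230:430][:,:,::-1]; cv2.imwrite('pics/d3.png',cv2.resize(b,(750,600),interpolation=cv2.INTER_CUBIC))
E
```

```text
pos [0.4594 0.0409 0.1556] sd [0. 0. 0.] psi 65.33 w 0.0561 F [-0.5  0.   1. ] t 49.45 q7 [-0.35  0.37  0.19  2.11 -0.11  0.68  1.06]
delta [-0.     -0.0001 -0.0636] rot -0.3
grip top 153 0.15445008947841693 ((614.9558715820312, 2.1622695922851562), 16.87047576904297)
roof 995 0.1232910911699392
tilt [-0.00028806 -0.00641449  0.12322528]
```

View pics/d3.png

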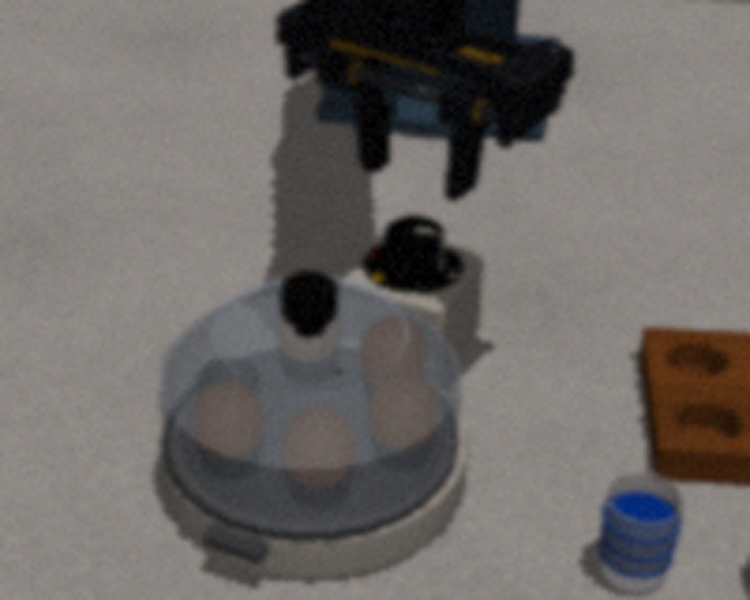

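The dome sits flat: the roof is at .1233 against .123, with tilt under 0.4°. Now the knob.

Request:
{"name": "move_arm", "arguments": {
  "motion": [
    {"translation":[0,0,-0.03],"delta_rot":[0,0,0],"fingers":0.056},
    {"translation":[0,0,-0.055],"delta_rot":[0,0,0],"fingers":0.056},
    {"translation":[0,0,-0.0625],"delta_rot":[0,0,0],"fingers":0.056},
    {"translation":[0,0,-0.0625],"delta_rot":[0,0,0],"fingers":0.056},
    {"translation":[0,0,-0.0625],"delta_rot":[0,0,0],"fingers":0.048},
    {"translation":[0,0,-0.0625],"delta_rot":[0,0,0],"fingers":0.036},
    {"translation":[0,0,-0.0625],"delta_rot":[0,0,0],"fingers":0.036},
    {"translation":[0,0,-0.0625],"delta_rot":[0,0,0],"fingers":0.036}
  ],
  "squeeze": 25
}}

```text
t: 50.3
position: [0.4596, 0.0403, 0.094]
orientation: [0.212, 0.977, -0.0, 0.0]
contact_force: [-2.2, -3.1, 7.4]
grip_width: 0.0416
```

```bash
python3 go.py .4594 .0408 .092 -55
```

```text
pos [0.4596 0.0403 0.094 ] sd [0. 0. 0.] psi 65.48 w 0.0412 F [-2.3 -2.7  6.8] t 50.4 q7 [-0.32  0.49  0.16  2.14 -0.15  0.53  1.1 ]
delta [-0.0002  0.0005 -0.002 ] rot -120.5
```

Request:
{"name": "move_arm", "arguments": {
  "motion": [
    {"translation":[0,0,0],"delta_rot":[0,0,-7],"fingers":0.036},
    {"translation":[0,0,0],"delta_rot":[0,0,-14],"fingers":0.036},
    {"translation":[0,0,0],"delta_rot":[0,0,-21],"fingers":0.036},
    {"translation":[0,0,0],"delta_rot":[0,0,-28],"fingers":0.036},
    {"translation":[0,0,0],"delta_rot":[0,0,-35],"fingers":0.036},
    {"translation":[0,0,0],"delta_rot":[0,0,-42],"fingers":0.036},
    {"translation":[0,0,0],"delta_rot":[0,0,-49],"fingers":0.036},
    {"translation":[0,0,0],"delta_rot":[0,0,-56],"fingers":0.036},
    {"translation":[0,0,0],"delta_rot":[0,0,-63],"fingers":0.036},
    {"translation":[0,0,0],"delta_rot":[0,0,-63],"fingers":0.036}
  ]
}}

```text
t: 51.4
position: [0.4589, 0.0394, 0.094]
orientation: [0.693, 0.721, -0.001, 0.0]
contact_force: [-5.2, -6.8, 11.6]
grip_width: 0.0414
```

```bash
python3 go.py .4594 .0408 .094 -60.5; python3 -c "
from h import *; print(manip.sense()['wrist_torque'])"
```

```text
pos [0.4589 0.0394 0.094 ] sd [0. 0. 0.] psi 2.32 w 0.041 F [-5.4 -6.7 10.9] t 51.5 q7 [-0.55  0.52  0.46  2.15 -0.43  0.56  0.26]
delta [0.0005 0.0014 0.    ] rot -62.8
[-1.27692311  1.07851642 -0.01362338]
```

Request:
{"name": "move_arm", "arguments": {
  "motion": [
    {"translation":[-0.0005,-0.001,0.001],"delta_rot":[0,0,-7],"fingers":0.036},
    {"translation":[-0.0005,-0.001,0.001],"delta_rot":[0,0,-14],"fingers":0.036},
    {"translation":[-0.0005,-0.001,0.001],"delta_rot":[0,0,-21],"fingers":0.036},
    {"translation":[-0.0005,-0.001,0.001],"delta_rot":[0,0,-28],"fingers":0.036},
    {"translation":[-0.0005,-0.001,0.001],"delta_rot":[0,0,-35],"fingers":0.036},
    {"translation":[-0.0005,-0.001,0.001],"delta_rot":[0,0,-42],"fingers":0.036},
    {"translation":[-0.0005,-0.001,0.001],"delta_rot":[0,0,-49],"fingers":0.036},
    {"translation":[-0.0005,-0.001,0.001],"delta_rot":[0,0,-56],"fingers":0.036},
    {"translation":[-0.0005,-0.001,0.001],"delta_rot":[0,0,-63],"fingers":0.036},
    {"translation":[-0.0005,-0.001,0.001],"delta_rot":[0,0,-63],"fingers":0.036}
  ]
}}

```text
t: 52.5
position: [0.458, 0.0398, 0.0943]
orientation: [0.967, 0.254, -0.001, -0.0]
contact_force: [-4.2, -2.5, 4.7]
grip_width: 0.0409
```

```bash
python3 go.py .4594 .0408 .094 -60.5; python3 -c "
from h import *; print(manip.sense()['wrist_torque'])"
```

```text
pos [0.458  0.0398 0.0943] sd [0. 0. 0.] psi -60.44 w 0.0409 F [-5.  -2.1  4.9] t 52.6 q7 [-0.77  0.6   0.74  2.16 -0.71  0.63 -0.57]
delta [ 0.0014  0.001  -0.0003] rot -0.1
[-0.5602236   1.09070761  0.00751231]
```

Request:
{"name": "move_arm", "arguments": {
  "motion": [
    {"translation":[0,0,0],"delta_rot":[0,0,0],"fingers":0.05},
    {"translation":[0,0,0],"delta_rot":[0,0,0],"fingers":0.056},
    {"translation":[0,0,0.02],"delta_rot":[0,0,0],"fingers":0.056},
    {"translation":[0,0,0.06],"delta_rot":[0,0,0],"fingers":0.056},
    {"translation":[0,0.03,0.1],"delta_rot":[0,0,0],"fingers":0.056},
    {"translation":[0,0.075,0.1],"delta_rot":[0,0,0],"fingers":0.056},
    {"translation":[0,0.12,0.1],"delta_rot":[0,0,0],"fingers":0.056},
    {"translation":[0,0.165,0.1],"delta_rot":[0,0,0],"fingers":0.056},
    {"translation":[0,0.2,0.1],"delta_rot":[0,0,0],"fingers":0.056},
    {"translation":[0,0.2,0.1],"delta_rot":[0,0,0],"fingers":0.056}
  ]
}}

```text
t: 53.6
position: [0.4586, 0.2465, 0.194]
orientation: [0.966, 0.26, 0.001, -0.001]
contact_force: [-0.1, 0.0, 0.1]
grip_width: 0.0559
```

```bash
cat > kn.py <<'E'
from h import *
ims=[];
for k in range(4): im,d=cap('top'); ims.append(im.astype(float))
im=np.mean(ims,0); P=pts('top',d); g=im.mean(-1)
r=np.hypot(P[...,0]-.4592,P[...,1]-.0410); m=(r<.024)&(P[...,2]>.097); print('knob',m.sum(),P[m].mean(0).round(4))
# bright pixels: ray to z=.105, weighted line fit (PCA) about the blob; disc radius 19 mm
v,u=np.mgrid[:400,:640]; X=onz('top',u,v,.105)[...,:2]-[.4592,.0410]; R=np.hypot(X[...,0],X[...,1])
w=np.clip(g-50,0,None)*(R<.0195); w[im.max(-1)-im.min(-1)>60]=0
mu=(X*w[...,None]).sum((0,1))/w.sum(); D=X-mu; S=np.einsum('ij,ijk,ijl->kl',w,D,D)/w.sum(); e,V=np.linalg.eigh(S); a=V[:,1]*np.sign(V[:,1]@mu)
print('pca',np.degrees(np.arctan2(a[1],a[0])),'centroid',np.degrees(np.arctan2(mu[1],mu[0])),np.sqrt(e)*1e3,mu*1e3)
uu,vv=proj('top',[.4592,.041,.09]).astype(int)
cv2.imwrite('pics/kn.png',cv2.resize(im[vv-18:vv+18,uu-20:uu+20][:,:,::-1].astype(np.uint8),(600,540),interpolation=cv2.INTER_CUBIC))
hsv=cv2.cvtColor(im.astype(np.uint8),cv2.COLOR_RGB2HSV).astype(int)
for a_,c,_ in blobs((hsv[...,0]>22)&(hsv[...,0]<35)&(hsv[...,1]>100)&(r<.045),2): print('yellow',a_,c,onz('top',*c,.0757))
E
python3 kn.py; python3 go.py .4594 .0408 .094 -60.5
```

```text
knob 205 [0.4592 0.0406 0.1046]
pca -48.42288261045313 centroid -49.175115505665964 [2.04253492 5.14853487] [ 6.77363313 -7.84044261]
yellow 10 [322.5 231. ] [0.48142439 0.0195545  0.0757    ]
pos [0.4591 0.2386 0.1943] sd [0.     0.0001 0.    ] psi -60.56 w 0.0558 F [-0.7 -0.6  0.4] t 53.9 q7 [-1.26  0.54  0.93  1.97 -0.56  0.9  -1.1 ]
delta [ 0.0003 -0.1978 -0.1003] rot 0.1
```

View pics/kn.png

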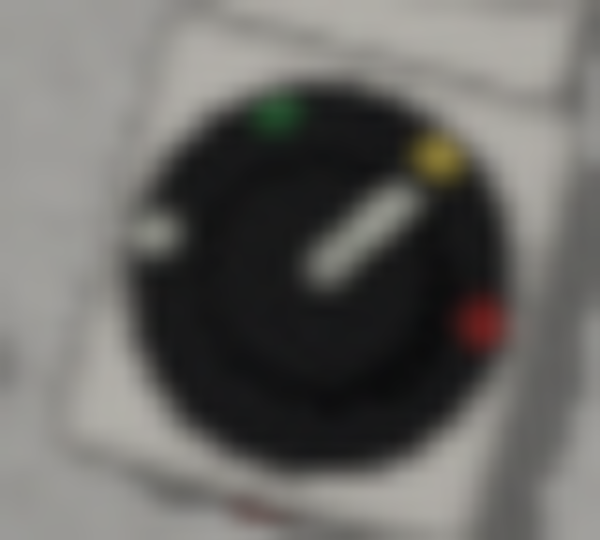

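The pointer is at about −48.8° and the yellow dot at −44°. That leaves the spindle at about 118–120° once the bore play is allowed for. A last check of the dome and bystanders, then I hand in.

```bash
python3 - <<'E'
from h import *
im,d=cap('scene'); P=pts('scene',d); c=np.array([.611,.0019]); r=np.hypot(P[...,0]-c[0],P[...,1]-c[1])
m=(r<.062)&(r>.022)&(P[...,2]>.11)&(P[...,2]<.135); q=P[m]
print('roof',np.median(q[:,2]),'tilt',np.linalg.lstsq(np.c_[q[:,:2]-c,np.ones(len(q))],q[:,2],rcond=None)[0])
im0=np.load('scene.npz')['im']; df=np.abs(im.astype(float)-im0).mean(-1)
for n,X in dict(beaker=(.66,.21,.03),salt=(.651,.291,.03),pepper=(.644,-.32,.03)).items():
    u,v=proj('scene',X).astype(int); print(n,df[v-15:v+15,u-10:u+10].mean().round(1))
print(manip.sense()['t'],manip.sense()['contact_force'].round(1)); print(manip.finish_job())
E
```

```text
roof 0.12327066220828264 tilt [-0.00169491 -0.00499817  0.12323861]
beaker 3.9
salt 4.6
pepper 18.8
53.95 [-0.   0.5 -0.8]
the job is handed in; nothing more can be done
None
```

The job is handed in at about 54 s, with every step carried out in the order asked; no verdict was reported.

- **Knob:** I pressed it onto the spindle until it was home, top at 104.5 mm where 105 mm is expected, with the pointer at the white dot. After the dome was on I turned it clockwise to the yellow dot.
- **Eggs:** All five stand blunt end up in cups. I gripped each with 8 N, let it settle, then released it. The fitted centres are within 2 mm of the cup centres, at the right height.
- **Dome:** It sits on its ledge, roof at 123.3 mm where 123 mm is expected, tilted by at most about 0.4°.

Some last checks were less clear-cut:

- **Pointer:** It reads about 4 to 5° past the yellow dot. That is within the knob's play on the spindle, so I estimate the spindle itself is at about 118° of the 120° wanted. I did not measure the spindle directly.
- **Pepper shaker:** The final picture comparison changed around it (18.8, against about 4 for the beaker and salt). I put this down to the dome no longer being behind it. It stood in its place in the last picture I took of it, before the dome was lifted, but I did not check it again.
- **Knock:** I saw no sign that the knob or the dome had been knocked aside.

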